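# Load the kendama buffing turntable and index it

## Robot

A 6-joint arm with a two-finger parallel gripper is mounted at the origin on the work surface. World frame = base frame: x ahead of the robot, y to its left, z up, the work surface at z = 0. Lengths are in m, angles in degrees, forces in N, time in s.
With the tool pointing down it reaches from about 0.35 to 0.875 m from the base axis. Payload 4.2 kg.
Tool frame: the origin (TCP) lies on the centre line of the jaws, within the pads' length; the fingertips stand 19 mm ahead of it and the grasp point (between the pads) is the TCP; z points along the fingers, y is the line along which they close (so a half turn about z gives the same grasp; the last joint's range is limited). The gripper opens to 87 mm and grips with 3 to 60 N. Pads are 19 mm wide; open, the fingers measure 117 mm over their backs; the gripper's body (75 mm by 190 mm) begins 51 mm behind the grasp point.
Start: joints at [83.514, 22.042, 0.453, 0, -68.411, -14.817], TCP at [0.227, 0.582, 0.242] pointing down, gripper open.
Joint ranges: [-179.83, 179.83], [-69.29, 118.12], [-61.27, 80.66], [-181.25, 117.63], [-171.15, -9.14], [-177.46, 177.46]. Speed limits (degrees/s): [159.86, 159.86, 180, 180, 180, 180].

## Interface

Orientations are given as a 3x3 rotation matrix whose columns are the frame's x, y, z axes.
In Python, from station import sense, capture, finish_job, search_frame, masks_of gives the robot as it stands.
- The arm moves only by the tool drive_tool, never from a script. Its argument "rows" is a list of rows, each a list of 7 numbers: the opening in per cent of the stroke, from 0 (shut) to 100 (fully open), then the shift along the world's x, y, z in mm, then the turn, a rotation vector about the world's x, y, z in rad. In form: [[fingers, dx, dy, dz, wx, wy, wz], ...]. A call has 1 to 5 rows; each row shifts and turns the commanded pose from where the row before left it; what a row does not reach is not made up. A row lasts 1/12 s, in which the tool goes at most 41.7 mm and 7.16 degrees, less where a joint would pass 70% of its speed; a pose out of reach is approached as far as the arm can. A call is refused whole if a number of a shift passes 41.7 or a number of a turn 0.125, either way. A call with a gripper value outside its range is refused whole. The fingers move at their own pace and stop on an object; the grip force is fixed at half the most. Time passes only in rows, so rows that do not move let the fingers close. It gives the time, the measured TCP pose, the force, the opening and the grip force at its end, in the units of the state.
- sense(): the state, without advancing time (a new reading comes with each control period).
- capture(name): name is "scene" or "top" or "wrist"; returns a dict with "frame" (480x640x3 uint8, red, green, blue), "z_map" (480x640 float32, m along the optical axis (not along the pixel's ray), 0 where there is no reading), "fx", "fy", "cx", "cy" (pixels), "R" (3x3) and "t" (3): a world point X has camera coordinates R X + t; the wrist camera has in their place "T_tool_cam" (4x4, takes a point from camera to tool coordinates, whose origin is the TCP and whose axes are the flange's). Camera axes: x right, y down, z forward; pixel columns grow to the right and rows downward; lengths in m; the calibration is good to about 2 mm. A picture is of the moment at which its call begins: read the wrist's pose just before it.
- finish_job(): hands the job in; it is judged then, once.
Trained networks look in a picture, given as the dict that the camera call returned (one of the last four; its "shot" number tells which), for a name from the list of things; names that differ only in an ending like _2 or _b are one class to them, and where a whole thing is asked for, a point or a joint stands for the part that bears it (a point fixed in the world has none). Each returns a list of dicts, best first, with "p" (0 to 1); they miss things now and then, are a little off and sometimes report something else, mostly with a low value. They report only what shows in the picture. A call takes as long as a camera call. They do not tell look-alikes from the thing itself.
- search_frame(label, picture): "xy" ([column, row] in pixels, amid what is visible of it).
- masks_of(label, picture): "region" (480x640 bool, what is visible of it) and "xy" ([column, row] in pixels, amid what is visible of it).
The state is a dict: "time_s": time; "joints": joint angles; "joint_velocities": joint speeds; "effort": joint torques, N m; "tcp_pos": TCP position; "ee_rot": TCP orientation; "wrist_force": force on the tool from outside, world axes, zero at the start; "moment": the same for the moment, N m; "gripper_width": opening from 0.0 (shut) to 1.0 (fully open); "gripper_force": force on a finger pad.
Only numpy, scipy, OpenCV 4.12 (cv2) and the standard library are available. Lean on these libraries where they do the work, as an engineer would, in place of code of your own. Each camera call takes 0.05 s, during which the arm holds its last target. There are 200 camera calls.

## Task

Stand every cup blank from the cork mat upright on its own blue felt pad of the turntable while the turntable is still locked. Then swing the red safety catch well clear of the brass-headed lock pin, draw the pin out of its bore and hang it in the yellow side notch, and after that work the wooden crank handle clockwise until the turntable reaches its far stop. Last, swing the catch fully back in over the empty bore. Finish with every blank standing on a pad and the pin still in the notch, and leave the ball, the ken, the wax and the scraper alone.

Things in the scene. Friction and masses are not known exactly. Their poses are not given: they have to be found in the camera images.
- cup0: Birch kendama cup blank, a waisted spool that can be gripped as a cylinder 48 mm in diameter and 40 mm tall, 50 g; origin at the centre of its underside, z up along its axis. Three or four of cup0..cup3 are present at a start, standing on the bench over a thin flush cork mat to the robot's left.
- cup1: Birch kendama cup blank, a waisted spool that can be gripped as a cylinder 48 mm in diameter and 40 mm tall, 50 g; origin at the centre of its underside, z up along its axis. Three or four of cup0..cup3 are present at a start, standing on the bench over a thin flush cork mat to the robot's left.
- cup2: Birch kendama cup blank, a waisted spool that can be gripped as a cylinder 48 mm in diameter and 40 mm tall, 50 g; origin at the centre of its underside, z up along its axis. Three or four of cup0..cup3 are present at a start, standing on the bench over a thin flush cork mat to the robot's left.
- cup3: Birch kendama cup blank, a waisted spool that can be gripped as a cylinder 48 mm in diameter and 40 mm tall, 50 g; origin at the centre of its underside, z up along its axis. Three or four of cup0..cup3 are present at a start, standing on the bench over a thin flush cork mat to the robot's left.
- pad0 (a point): Centre of a blue felt pad, 58 mm across and flush with the turntable's top (48 mm above the bench). The four pads and the crank handle are 72 degrees apart at 78 mm from the turntable's axis; neighbouring pads are 92 mm apart. It turns with the turntable. Any blank may go on any pad.
- pad1 (a point): Centre of a blue felt pad, 58 mm across and flush with the turntable's top (48 mm above the bench). The four pads and the crank handle are 72 degrees apart at 78 mm from the turntable's axis; neighbouring pads are 92 mm apart. It turns with the turntable. Any blank may go on any pad.
- pad2 (a point): Centre of a blue felt pad, 58 mm across and flush with the turntable's top (48 mm above the bench). The four pads and the crank handle are 72 degrees apart at 78 mm from the turntable's axis; neighbouring pads are 92 mm apart. It turns with the turntable. Any blank may go on any pad.
- pad3 (a point): Centre of a blue felt pad, 58 mm across and flush with the turntable's top (48 mm above the bench). The four pads and the crank handle are 72 degrees apart at 78 mm from the turntable's axis; neighbouring pads are 92 mm apart. It turns with the turntable. Any blank may go on any pad.
- axis (a point): The turntable's vertical axis at its top surface, 48 mm above the bench; fixed to the bench, the z axis points up. The pale aluminium turntable is 250 mm across, with a raised rim, 5 mm wide and 6 mm high, along its edge (inner face 119 mm from the axis): keep fingertips above the rim. Its green cast base is fixed.
- crank_top (a point): Top centre of the upright round wooden crank handle, 26 mm in diameter, rising 90 mm above the turntable; fixed to the turntable, 78 mm from its axis. It can be pinched from above and led round the axis in small steps; it may turn between the pads. Turning takes about 2 N at the handle.
- turntable (a joint): Angle of the turntable, rad: 0 as locked at the start, growing as it turns clockwise seen from above, to a stop at 2.6 (about 149 degrees). Stays where it is left. While the lock pin is in its bore, a fork on the turntable's rim is caught by the pin and it cannot turn.
- catch (a joint): Angle of the red safety catch, rad: 0 to 0.15 at the start, lying 3 mm above the pin's head and keeping it in; grows as its free end swings outwards, away from the turntable (anticlockwise from above, about point catch_pivot), to a stop at 1.75. Stays where it is left; moved by about 0.5 N. Well clear means about a quarter turn; fully back in means 0.
- catch_knob (a point): Top centre of the upright black knob at the free end of the catch, 14 mm in diameter and 40 mm tall (standing on the 8 mm thick arm, whose underside is 90 mm above the bench), 80 mm from the catch's pivot; moves with the catch. When closed, the arm passes over the pin's head, 50 mm from the pivot.
- catch_pivot (a point): Vertical pivot axis of the catch, at the top of the arm, 98 mm above the bench; fixed. The arm is 18 mm wide.
- pin: Upright steel lock pin, 80 g; origin at its foot, z up along it. Shank 10 mm thick from 0 to 47 mm, collar 26 mm wide from 47 to 51 mm, round brass head 20 mm wide from 51 to 77 mm: grip the head. At first its foot is 10 mm above the bench in a loose 20 mm deep bore, 147 mm from the turntable's axis; the shank also passes the fork on the rim: lift it 45 mm or more before moving it sideways.
- wheel (a point): Top of the 16 mm thick steel post, 100 mm tall, beyond the far rim of the turntable, 175 mm from its axis, that carries a grey felt buffing wheel 48 mm across, 56 to 80 mm above the bench; fixed: keep the fingers clear of it.
- notch (a point): Centre of the yellow parking notch's slot, at the bracket's top face, 60 mm above the bench, 160 mm from the turntable's axis; fixed. The slot is 16 mm wide, open above, below and outwards; it runs radially from 14 mm inside to 24 mm outside this point. The pin hangs upright in it, collar on the two prongs, foot 47 mm below this point; lower it in from above or slide it in.
- tama: Silver tama ball, 60 mm in diameter with a small flat foot; bystander. Origin under its centre.
- ken: Birch ken blank, a turned rod 165 mm long and 22 mm thick lying on the bench; bystander. Origin near mid-length, on the bench; its x axis runs along it.
- wax: Rounded yellow carnauba wax block, 75 x 50 x 30 mm; bystander. Origin under its centre.
- scraper: Flat horn scraper, about 130 x 40 x 5 mm; bystander. Origin under its centre; x runs along it.
Not all that is in view belongs to the job. Leave any purple look-alike of the cup3 alone.

How it is judged (in metres and radians):
On the way, in this order (a step that is already met when the one before it is completed fails the run):
1. every blank stands on its own felt pad, the turntable still locked ((horizontal distance between cup0 and pad0 below 0.015 m or horizontal distance between cup0 and pad1 below 0.015 m or horizontal distance between cup0 and pad2 below 0.015 m or horizontal distance between cup0 and pad3 below 0.015 m) and angle between each of cup0, cup1, cup2, cup3's own z axis and vertical below 0.12 rad and z of cup0 in the frame of axis between -0.006 and 0.006 m and linear speed of each of cup0, cup1, cup2, cup3 below 0.05 m/s and (horizontal distance between cup1 and pad0 below 0.015 m or horizontal distance between cup1 and pad1 below 0.015 m or horizontal distance between cup1 and pad2 below 0.015 m or horizontal distance between cup1 and pad3 below 0.015 m) and z of cup1 in the frame of axis between -0.006 and 0.006 m and (horizontal distance between cup2 and pad0 below 0.015 m or horizontal distance between cup2 and pad1 below 0.015 m or horizontal distance between cup2 and pad2 below 0.015 m or horizontal distance between cup2 and pad3 below 0.015 m) and z of cup2 in the frame of axis between -0.006 and 0.006 m and (horizontal distance between cup3 and pad0 below 0.015 m or horizontal distance between cup3 and pad1 below 0.015 m or horizontal distance between cup3 and pad2 below 0.015 m or horizontal distance between cup3 and pad3 below 0.015 m) and z of cup3 in the frame of axis between -0.006 and 0.006 m and value of joint turntable below 0.1 rad), for 0.2 s.
2. the safety catch is swung clear of the pin (value of joint catch above 0.8 rad), for 0.2 s.
3. the pin hangs in the side notch (horizontal distance between pin and notch below 0.014 m and angle between pin's own z axis and vertical below 0.25 rad and z of pin in the frame of notch between -0.053 and -0.039 m and linear speed of pin below 0.05 m/s), for 0.2 s.
4. the turntable is cranked to its far stop (value of joint turntable above 2.45 rad), for 0.2 s.
5. the catch is swung back in over the empty bore (value of joint catch below 0.3 rad), for 0.2 s.
At the end, for the whole second after the job is handed in: Every blank present stands upright (0.12 rad) at rest, within 15 mm of the centre of a pad; the pin hangs at rest in the notch (within 14 mm, collar on the prongs, leaning under 0.25 rad); the turntable is still, beyond 2.45 rad; the catch is back in, below 0.3 rad (all of step 3 and (horizontal distance between cup0 and pad0 below 0.015 m or horizontal distance between cup0 and pad1 below 0.015 m or horizontal distance between cup0 and pad2 below 0.015 m or horizontal distance between cup0 and pad3 below 0.015 m) and angle between each of cup0, cup1, cup2, cup3's own z axis and vertical below 0.12 rad and z of cup0 in the frame of axis between -0.006 and 0.006 m and linear speed of each of cup0, cup1, cup2, cup3 below 0.05 m/s and (horizontal distance between cup1 and pad0 below 0.015 m or horizontal distance between cup1 and pad1 below 0.015 m or horizontal distance between cup1 and pad2 below 0.015 m or horizontal distance between cup1 and pad3 below 0.015 m) and z of cup1 in the frame of axis between -0.006 and 0.006 m and (horizontal distance between cup2 and pad0 below 0.015 m or horizontal distance between cup2 and pad1 below 0.015 m or horizontal distance between cup2 and pad2 below 0.015 m or horizontal distance between cup2 and pad3 below 0.015 m) and z of cup2 in the frame of axis between -0.006 and 0.006 m and (horizontal distance between cup3 and pad0 below 0.015 m or horizontal distance between cup3 and pad1 below 0.015 m or horizontal distance between cup3 and pad2 below 0.015 m or horizontal distance between cup3 and pad3 below 0.015 m) and z of cup3 in the frame of axis between -0.006 and 0.006 m and value of joint turntable above 2.45 rad and value of joint catch below 0.3 rad and velocity of joint turntable below 0.05 rad/s); the robot touches nothing.
It fails at once if the tama is moved by more than 30 mm (distance of tama from where it was at the start of the episode above 0.03 m).
It fails at once if the ken is moved by more than 30 mm (distance of ken from where it was at the start of the episode above 0.03 m).
It fails at once if the wax is moved by more than 30 mm (distance of wax from where it was at the start of the episode above 0.03 m).
It fails at once if the scraper is moved by more than 30 mm (distance of scraper from where it was at the start of the episode above 0.03 m).
It fails at once if the turntable is turned with the pin out of the notch (value of joint turntable above 0.2 rad and horizontal distance between pin and notch above 0.05 m).
Of cup0, cup1, cup2, cup3 only 3 to 4 are there at a start; the rules pass over those that are not, and their reading is None.
At some moment in a run one of cup0, cup1, cup2, cup3 may be knocked a few centimetres aside while the robot is not near it.
It also fails if it takes over 210 s, if anything falls off the work surface, if the arm or the gripper's body presses on something with over 40 N, if the wrist force passes 120 N, or if a joint passes its speed limit or range.

## Working session

There is one attempt and no reset: what is moved stays moved. The work goes in short steps, Python scripts to look and compute and a tool call to move; the robot and the scene stay as the last step left them, time stands still between calls to the robot, and variables do not carry over. Pictures are saved under pics/ and viewed, at most 14 in all, crops included, and the job is handed in when it is done.

Besides the shell and the picture viewer there is one more tool, called after ">>>" as name(argument=value, ...) on one line, values as JSON. drive_tool: Moves the arm, as the interface text tells. Its arguments: {"type":"object","properties":{"rows":{"type":"array"}},"required":["rows"]}

```bash
ls; mkdir -p pics; cat > h.py <<'E'
import numpy as np, cv2
from station import *
def px2w(c,u,v,z=None):
    """pixel to world: on plane z if given, else by depth (median 3x3)"""
    R=np.array(c["R"]);t=np.array(c["t"])
    d=np.array([(u-c["cx"])/c["fx"],(v-c["cy"])/c["fy"],1.])
    o=-R.T@t; r=R.T@d
    if z is not None: return o+r*(z-o[2])/r[2]
    p=c["z_map"][max(0,int(v)-1):int(v)+2,max(0,int(u)-1):int(u)+2]; p=p[p>0]
    return o+r*np.median(p)
def cloud(c):
    R=np.array(c["R"]);t=np.array(c["t"]);Z=c["z_map"]
    v,u=np.mgrid[0:480,0:640]
    P=np.stack([(u-c["cx"])/c["fx"]*Z,(v-c["cy"])/c["fy"]*Z,Z],-1)
    W=(P-t)@R; W[Z<=0]=np.nan
    return W
def wrist():
    s=sense();c=capture("wrist");T=np.array(c["T_tool_cam"])
    A=np.eye(4);A[:3,:3]=s["ee_rot"];A[:3,3]=s["tcp_pos"]
    M=np.linalg.inv(A@T);c["R"]=M[:3,:3];c["t"]=M[:3,3];return c
def save(c,n): cv2.imwrite("pics/"+n,c["frame"][:,:,::-1])
E
python3 - <<'E'
from h import *
s=sense();print(s)
for n in("top","scene"):
    c=capture(n);save(c,n+"0.png")
    R=np.array(c["R"]);print(n,-R.T@np.array(c["t"]))
    for l in "cup0 pad0 crank_top catch_knob pin wheel notch tama ken wax scraper turntable catch".split():
        for q in masks_of(l,c):
            W=cloud(c)[q["region"]]
            print(l,round(q["p"],2),np.round(q["xy"]),q["region"].sum(),np.round(px2w(c,*q["xy"]),3),"zmax",np.round(np.nanmax(W[:,2]),3) if len(W) else 0)
E
```

```text
pics
{'time_s': 0.0, 'joints': array([ 8.35136742e+01,  2.20917661e+01,  3.81115749e-01, -2.98398927e-02,
       -6.84109028e+01, -1.48165181e+01]), 'joint_velocities': array([-0.07099127, -0.05551006, -0.03753699, -0.03219586,  0.02705765,
       -0.10566065]), 'effort': array([-5.25767537e-04, -3.90667820e+01,  1.87406141e+01,  4.21999007e+00,
        1.09472065e-02, -1.98664980e-04]), 'tcp_pos': array([0.22683552, 0.58179178, 0.24045589]), 'ee_rot': array([[ 9.31603401e-01, -3.63475698e-01, -7.20820730e-04],
       [-3.63476405e-01, -9.31601142e-01, -2.05316958e-03],
       [ 7.47598313e-05,  2.17474109e-03, -9.99997632e-01]]), 'wrist_force': array([ 0.39363494,  0.04309448, -0.07434711]), 'moment': array([ 0.01226254, -0.02395286, -0.00636629]), 'gripper_force': 0.0, 'gripper_width': 1.0045196563638792}
top [ 0.46381511 -0.00214519  1.28786282]
cup0 0.83 [117. 252.] 467 [0.497 0.447 0.043] zmax 0.049
cup0 0.79 [175. 227.] 407 [0.556 0.32  0.041] zmax 0.049
cup0 0.74 [167. 269.] 448 [0.461 0.334 0.042] zmax 0.049
cup0 0.69 [154. 325.] 422 [0.336 0.361 0.039] zmax 0.048
cup0 0.57 [
[... 1822 characters left out ...]
] 280 [ 0.483 -0.17   0.095] zmax 0.14
catch_knob 0.62 [301. 268.] 6711 [ 0.566 -0.04   0.049] zmax 0.144
pin 0.42 [280. 219.] 139 [ 0.482 -0.167  0.078] zmax 0.098
wheel 0.55 [290. 268.] 8757 [ 0.577 -0.063  0.047] zmax 0.144
notch 0.67 [290. 267.] 8545 [ 0.578 -0.063  0.048] zmax 0.144
tama 0.73 [364. 372.] 652 [0.721 0.236 0.054] zmax 0.06
ken 0.52 [195. 200.] 236 [ 0.511 -0.453  0.021] zmax 0.027
ken 0.41 [434. 295.] 447 [0.45  0.257 0.042] zmax 0.046
wax 0.84 [181. 259.] 600 [ 0.701 -0.311  0.032] zmax 0.036
wax 0.73 [439. 341.] 533 [0.558 0.323 0.04 ] zmax 0.045
scraper 0.65 [434. 402.] 1141 [0.671 0.375 0.004] zmax 0.011
turntable 0.9 [297. 265.] 6665 [ 0.564 -0.052  0.052] zmax 0.144
```

View pics/top0.png

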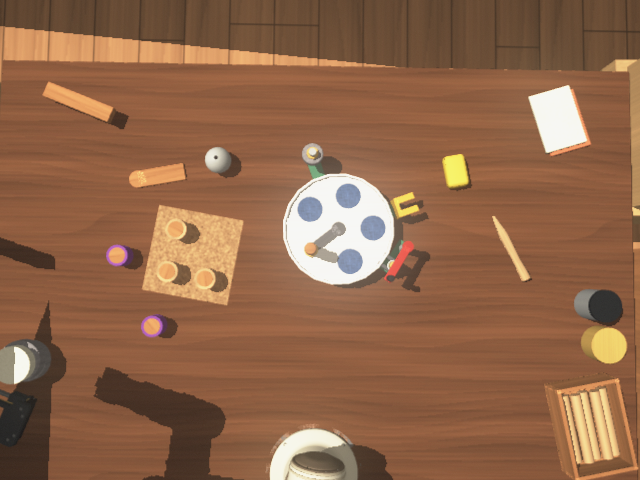

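View pics/scene0.png

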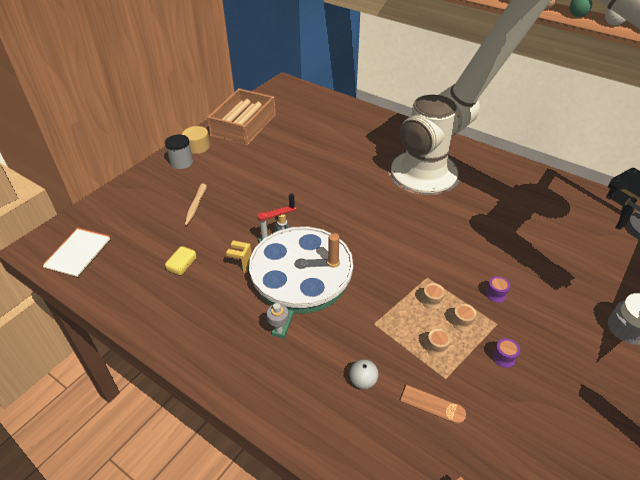

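```bash
cat > m.py <<'E'
from h import *
def blobs(m,a):
    n,l,st,ce=cv2.connectedComponentsWithStats(m.astype(np.uint8))
    return [(st[i,4],ce[i],l==i) for i in range(1,n) if st[i,4]>=a]
def report(c,a=60):
    W=cloud(c);f=c["frame"];h=cv2.cvtColor(f,cv2.COLOR_RGB2HSV);H,S,V=[h[...,i].astype(int) for i in range(3)]
    near=(abs(W[...,0]-.55)<.25)&(abs(W[...,1]+.06)<.25)
    def show(n,m,z,a):
        for A,ce,M in blobs(m,a): print(n,A,np.round(ce),"plane",np.round(px2w(c,*ce,z),4),"cloudmed",np.round(np.nanmedian(W[M],0),4))
    show("pad",near&(H>105)&(H<125)&(S>60)&(W[...,2]>.03)&(W[...,2]<.07),.048,a)
    show("red",near&((H<5)|(H>172))&(S>170)&(W[...,2]>.07),.098,a//4)
    show("tall",near&(W[...,2]>.118),.138,3)
    show("yel",near&(H>20)&(H<32)&(S>170)&(W[...,2]>.04),.06,a//4)
E
python3 - <<'E'
from m import *
for n in("top","scene"):
    c=capture(n);print(n);report(c)
    W=cloud(c)
    for q in masks_of("cup0",c):
        if q["region"].sum()<600:
            R=q["region"];t=R&(W[...,2]>.034)
            v,u=np.nonzero(t);(cu,cv_),r=cv2.minEnclosingCircle(np.stack([u,v],1).astype(np.float32))
            print("cup",np.round(q["xy"]),np.round(np.median(W[t],0),4),np.round(px2w(c,cu,cv_,.04),4), c["frame"][R].mean(0).round())
E
```

```text
top
pad 186 [349. 192.] plane [ 0.6412 -0.0731  0.048 ] cloudmed [ 0.6417 -0.0723  0.0499]
pad 158 [308. 205.] plane [0.61   0.0207 0.048 ] cloudmed [0.6098 0.0203 0.0501]
tall 120 [310. 248.] plane [0.51   0.0137 0.138 ] cloudmed [0.5094 0.0132 0.1381]
tall 41 [390. 278.] plane [ 0.4497 -0.1554  0.138 ] cloudmed [ 0.4489 -0.1548  0.1382]
cup [118. 255.] [0.4918 0.4479 0.0409] [0.4917 0.4485 0.04  ] [186. 122. 127.]
cup [153. 326.] [0.3345 0.3656 0.0409] [0.3355 0.366  0.04  ] [187. 121. 128.]
cup [168. 272.] [0.4572 0.3356 0.0408] [0.4583 0.3355 0.04  ] [218. 169. 112.]
cup [207. 275.] [0.4425 0.2507 0.0411] [0.4419 0.251  0.04  ] [233. 182. 119.]
cup [176. 227.] [0.5523 0.3186 0.0413] [0.5528 0.3192 0.04  ] [223. 174. 114.]
scene
pad 266 [310. 242.] plane [ 0.4803 -0.0761  0.048 ] cloudmed [ 0.4814 -0.0755  0.0489]
pad 277 [275. 251.] plane [ 0.5562 -0.1273  0.048 ] cloudmed [ 0.5569 -0.1267  0.0487]
pad 327 [274. 279.] plane [ 0.6284 -0.0703  0.048 ] cloudmed [ 0.6292 -0.0702  0.0486]
pad 344 [312. 287.] plane [0.5966 0.0154 0.048 ] cloudmed [0.5974 0.016  0.0489]
red 204 [275. 213.] plane [ 0.4879 -0.1792  0.098 ] cloudmed [ 0.488  -0.1799  0.098 ]
tall 44 [291. 198.] plane [ 0.455  -0.1502  0.138 ] cloudmed [ 0.4494 -0.1552  0.1324]
tall 127 [333. 240.] plane [0.5163 0.0185 0.138 ] cloudmed [0.5124 0.0161 0.1344]
cup [504. 354.] [0.4909 0.4493 0.0406] [0.4907 0.4491 0.04  ] [144.  90. 113.]
cup [439. 342.] [0.5518 0.3194 0.0403] [0.5524 0.3201 0.04  ] [191. 144. 103.]
cup [431. 294.] [0.4423 0.2513 0.0405] [0.4403 0.2513 0.04  ] [187. 140. 100.]
cup [465. 316.] [0.4568 0.3357 0.0404] [0.456  0.3359 0.04  ] [190. 143. 102.]
cup [496. 288.] [0.3339 0.3665 0.0406] [0.3353 0.3663 0.04  ] [138.  86. 111.]
```

>>> drive_tool(rows=[[75,21.5,-33.1,0,0,0,0],[75,21.5,-33.1,0,0,0,0],[75,21.5,-33.1,0,0,0,0],[75,21.5,-33.1,0,0,0,0],[75,21.5,-33.1,0,0,0,0]])

```text
time_s: 2.02
tcp_pos: [0.3351, 0.4152, 0.2417]
ee_rot: [[0.932, -0.363, 0.0], [-0.363, -0.932, 0.0], [0.0, -0.0, -1.0]]
wrist_force: [0.5, -0.2, 1.4]
gripper_width: 0.771
gripper_force: 0.0
```

>>> drive_tool(rows=[[75,21.5,-33.1,0,0,0,0],[75,21.5,-33.1,0,0,0,0],[75,21.5,-33.1,-10,0,0,0],[75,21.5,-33.1,-20,0,0,0],[75,21.5,-33.1,-20,0,0,0]])

```text
time_s: 2.43
tcp_pos: [0.4406, 0.2539, 0.1945]
ee_rot: [[0.932, -0.363, 0.002], [-0.363, -0.932, 0.002], [0.001, -0.003, -1.0]]
wrist_force: [0.5, -0.1, -0.4]
gripper_width: 0.749
gripper_force: 0.0
```

>>> drive_tool(rows=[[75,0,0,-40,0,0,0],[75,0,0,-40,0,0,0],[75,0,0,-40,0,0,0],[75,0,0,-26,0,0,0],[75,0,0,-16,0,0,0]])

```text
time_s: 2.85
tcp_pos: [0.4383, 0.2535, 0.0287]
ee_rot: [[0.931, -0.364, -0.004], [-0.364, -0.931, -0.004], [-0.002, 0.005, -1.0]]
wrist_force: [-0.0, 0.9, 1.3]
gripper_width: 0.75
gripper_force: 0.0
```

>>> drive_tool(rows=[[30,0,0,0,0,0,0],[30,0,0,0,0,0,0],[30,0,0,0,0,0,0],[30,0,0,0,0,0,0],[30,0,0,20,0,0,0]])

```text
time_s: 3.27
tcp_pos: [0.4382, 0.254, 0.0507]
ee_rot: [[0.931, -0.364, -0.004], [-0.364, -0.931, -0.003], [-0.002, 0.004, -1.0]]
wrist_force: [-0.5, 0.2, -1.2]
gripper_width: 0.548
gripper_force: 30.0
```

>>> drive_tool(rows=[[30,0,0,41,0,0,0],[30,0,-5,41,0,0,0],[30,5,-25,30,0,0,0],[30,5,-35,20,0,0,0],[30,5,-38,10,0,0,0]])

```text
time_s: 3.68
tcp_pos: [0.4562, 0.1529, 0.1992]
ee_rot: [[0.933, -0.36, 0.009], [-0.36, -0.933, 0.006], [0.006, -0.009, -1.0]]
wrist_force: [1.6, -0.8, -0.4]
gripper_width: 0.544
gripper_force: 30.0
```

>>> drive_tool(rows=[[30,5,-40,0,0,0,0],[30,5,-40,0,0,0,0],[30,5,-40,0,0,0,0],[30,5,-40,0,0,0,0],[30,5,-40,0,0,0,0]])

```text
time_s: 4.1
tcp_pos: [0.4795, -0.0496, 0.1958]
ee_rot: [[0.932, -0.363, 0.004], [-0.363, -0.932, 0.001], [0.003, -0.002, -1.0]]
wrist_force: [0.8, 0.5, -0.9]
gripper_width: 0.548
gripper_force: 30.0
```

```bash
python3 - <<'E'
from h import *
a=capture("top")["frame"][130:330,240:460];b=capture("scene")["frame"][100:320,200:420]
i=np.hstack([cv2.resize(a,(400,400)),cv2.resize(b,(400,400))])
cv2.imwrite("pics/g1.png",i[:,:,::-1])
E
```

```text
(no output)
```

View pics/g1.png

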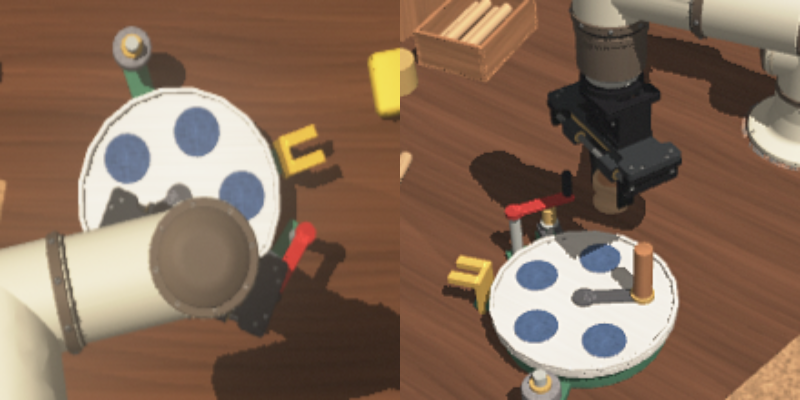

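>>> drive_tool(rows=[[30,0,-5,0,0,0,-0.123],[30,0,-5,0,0,0,-0.123],[30,0,-5,0,0,0,-0.123],[30,0,-5,0,0,0,-0.123],[30,0,0,0,0,0,-0.123]])

```text
time_s: 4.62
tcp_pos: [0.4796, -0.0679, 0.1952]
ee_rot: [[0.546, -0.838, 0.003], [-0.838, -0.546, 0.001], [0.001, -0.002, -1.0]]
wrist_force: [0.1, 0.1, -1.0]
gripper_width: 0.544
gripper_force: 30.0
```

>>> drive_tool(rows=[[30,0,0,-20,0,0,-0.123],[30,0,0,-20,0,0,-0.123],[30,0,0,-30,0,0,0],[30,0,0,-25,0,0,0],[30,0,0,0,0,0,0]])

```text
time_s: 5.03
tcp_pos: [0.4763, -0.0676, 0.0958]
ee_rot: [[0.331, -0.944, -0.008], [-0.944, -0.331, -0.0], [-0.002, 0.008, -1.0]]
wrist_force: [0.2, -0.5, -0.7]
gripper_width: 0.543
gripper_force: 30.0
```

>>> drive_tool(rows=[[30,2.5,-3,-8,0,0,0],[30,0,0,-8,0,0,0],[30,0,0,0,0,0,0]])

```text
time_s: 5.28
tcp_pos: [0.4824, -0.0707, 0.083]
ee_rot: [[0.331, -0.943, 0.001], [-0.943, -0.331, 0.0], [-0.0, -0.001, -1.0]]
wrist_force: [0.1, 0.1, -0.1]
gripper_width: 0.546
gripper_force: 30.0
```

>>> drive_tool(rows=[[30,-1,0,-3,0,0,0],[30,0,0,-1.5,0,0,0],[30,0,0,0,0,0,0]])

```text
time_s: 5.53
tcp_pos: [0.4823, -0.0707, 0.0812]
ee_rot: [[0.333, -0.943, 0.004], [-0.943, -0.333, -0.0], [0.001, -0.003, -1.0]]
wrist_force: [-3.8, 1.5, 12.4]
gripper_width: 0.542
gripper_force: 30.0
```

>>> drive_tool(rows=[[75,0,0,0,0,0,0],[75,0,0,0,0,0,0],[75,0,0,0,0,0,0],[75,0,0,40,0,0,0],[75,0,0,41,0,0,0]])

```text
time_s: 5.95
tcp_pos: [0.4791, -0.0712, 0.1581]
ee_rot: [[0.331, -0.943, -0.007], [-0.943, -0.331, -0.001], [-0.001, 0.007, -1.0]]
wrist_force: [2.0, 0.2, 1.2]
gripper_width: 0.736
gripper_force: 0.0
```

>>> drive_tool(rows=[[75,0,20,30,0,0,0],[75,0,40,10,0,0,0.123],[75,0,40,0,0,0,0.123],[75,0,40,0,0,0,0.123],[75,0,40,0,0,0,0.123]])

```text
time_s: 6.37
tcp_pos: [0.4807, 0.1108, 0.2001]
ee_rot: [[0.742, -0.671, 0.001], [-0.671, -0.742, 0.001], [0.0, -0.002, -1.0]]
wrist_force: [1.5, -0.3, -0.1]
gripper_width: 0.751
gripper_force: 0.0
```

```bash
cat > cups.py <<'E'
from m import *
for n in("top","scene"):
    c=capture(n);W=cloud(c)
    for q in masks_of("cup0",c):
        R=q["region"];m=R.sum()
        if m<700 and m>50:
            top=np.nanpercentile(W[R][:,2],95);t=R&(W[...,2]>top-.008)
            v,u=np.nonzero(t);(cu,cv_),r=cv2.minEnclosingCircle(np.stack([u,v],1).astype(np.float32))
            print(n,round(q["p"],2),np.round(q["xy"]),"z",round(top,3),np.round(np.nanmedian(W[t],0),3),np.round(px2w(c,cu,cv_,.088 if top>.07 else .04),3), c["frame"][R].mean(0).round())
print(sense()["tcp_pos"])
E
python3 cups.py
```

```text
top 0.98 [120. 255.] z 0.045 [0.492 0.448 0.041] [0.493 0.449 0.04 ] [159. 101. 105.]
top 0.87 [350. 258.] z 0.093 [ 0.486 -0.071  0.09 ] [ 0.486 -0.071  0.088] [204. 150. 106.]
top 0.76 [176. 226.] z 0.045 [0.552 0.318 0.041] [0.552 0.319 0.04 ] [202. 144.  95.]
top 0.6 [161. 267.] z 0.045 [0.473 0.342 0.041] [0.472 0.34  0.04 ] [215. 158. 106.]
top 0.29 [400. 262.] z 0.138 [ 0.451 -0.157  0.139] [ 0.449 -0.163  0.088] [184.  72.  62.]
scene 0.79 [312. 233.] z 0.091 [ 0.484 -0.069  0.088] [ 0.484 -0.07   0.088] [189. 143. 102.]
scene 0.79 [464. 316.] z 0.043 [0.458 0.335 0.041] [0.458 0.336 0.04 ] [187. 140. 101.]
scene 0.78 [436. 342.] z 0.043 [0.552 0.319 0.041] [0.553 0.319 0.04 ] [192. 144. 103.]
scene 0.7 [506. 355.] z 0.043 [0.491 0.45  0.041] [0.491 0.449 0.04 ] [142.  88. 112.]
scene 0.55 [495. 290.] z 0.043 [0.335 0.366 0.04 ] [0.333 0.366 0.04 ] [140.  87. 112.]
[0.48071275 0.11010545 0.19918294]
```

>>> drive_tool(rows=[[75,-4,40,0,0,0,0],[75,-4,40,0,0,0,0],[75,-4,40,0,0,0,0],[75,-4,40,0,0,0,0],[75,-4,40,0,0,0,0]])

```text
time_s: 6.98
tcp_pos: [0.4611, 0.3092, 0.1994]
ee_rot: [[0.736, -0.677, -0.0], [-0.677, -0.736, -0.0], [0.0, 0.0, -1.0]]
wrist_force: [1.1, -0.6, -0.0]
gripper_width: 0.75
gripper_force: 0.0
```

>>> drive_tool(rows=[[75,-2,25,-25,0,0,0],[75,0,0,-40,0,0,0],[75,0,0,-40,0,0,0],[75,0,0,-30,0,0,0],[75,0,0,0,0,0,0]])

```text
time_s: 7.4
tcp_pos: [0.4561, 0.3291, 0.0578]
ee_rot: [[0.735, -0.678, -0.01], [-0.678, -0.735, -0.011], [-0.0, 0.015, -1.0]]
wrist_force: [-0.2, 0.4, -0.8]
gripper_width: 0.751
gripper_force: 0.0
```

>>> drive_tool(rows=[[75,0,3,-28,0,0,0],[75,0,0,0,0,0,0],[30,0,0,0,0,0,0],[30,0,0,0,0,0,0],[30,0,0,0,0,0,0]])

```text
time_s: 7.82
tcp_pos: [0.4601, 0.3376, 0.0387]
ee_rot: [[0.738, -0.675, 0.002], [-0.675, -0.738, 0.003], [0.0, -0.004, -1.0]]
wrist_force: [-1.1, -1.1, 0.7]
gripper_width: 0.602
gripper_force: 0.1
```

>>> drive_tool(rows=[[30,0,0,0,0,0,0],[30,0,0,25,0,0,0],[30,0,0,41,0,0,0],[30,0,0,41,0,0,0],[30,10,-25,30,0,0,0]])

```text
time_s: 8.23
tcp_pos: [0.4698, 0.3155, 0.1783]
ee_rot: [[0.741, -0.671, 0.006], [-0.671, -0.741, 0.005], [0.001, -0.008, -1.0]]
wrist_force: [1.1, 1.4, 1.2]
gripper_width: 0.547
gripper_force: 30.0
```

>>> drive_tool(rows=[[30,14,-35,15,0,0,0],[30,15,-37,5,0,0,0],[30,15,-37,0,0,0,0],[30,15,-37,0,0,0,0],[30,15,-37,0,0,0,0]])

```text
time_s: 8.65
tcp_pos: [0.5433, 0.1275, 0.1951]
ee_rot: [[0.738, -0.674, 0.002], [-0.674, -0.738, 0.001], [0.001, -0.003, -1.0]]
wrist_force: [0.7, 1.0, -0.5]
gripper_width: 0.542
gripper_force: 30.0
```

>>> drive_tool(rows=[[30,15,-37,0,0,0,0],[30,15,-37,0,0,0,0],[30,15,-37,0,0,0,0],[30,15,-37,0,0,0,0],[30,15,-37,0,0,0,0]])

```text
time_s: 9.07
tcp_pos: [0.6184, -0.0578, 0.1948]
ee_rot: [[0.738, -0.675, 0.002], [-0.675, -0.738, 0.0], [0.001, -0.001, -1.0]]
wrist_force: [1.0, 1.7, -1.0]
gripper_width: 0.549
gripper_force: 30.0
```

>>> drive_tool(rows=[[30,9,-10,-20,0,0,0],[30,0,0,-40,0,0,0],[30,0,0,-30,0,0,0],[30,0,0,0,0,0,0],[30,0,0,0,0,0,0]])

```text
time_s: 9.48
tcp_pos: [0.6263, -0.0662, 0.103]
ee_rot: [[0.738, -0.675, -0.003], [-0.675, -0.738, -0.001], [-0.001, 0.002, -1.0]]
wrist_force: [0.5, -0.0, 0.2]
gripper_width: 0.542
gripper_force: 30.0
```

>>> drive_tool(rows=[[30,3,-4,-6,0,0,0],[30,0,0,-6,0,0,0],[30,0,0,0,0,0,0],[30,0,0,-4,0,0,0],[30,0,0,0,0,0,0]])

```text
time_s: 9.9
tcp_pos: [0.63, -0.0696, 0.0876]
ee_rot: [[0.738, -0.675, 0.0], [-0.675, -0.738, 0.0], [0.0, -0.0, -1.0]]
wrist_force: [0.2, -0.5, -0.9]
gripper_width: 0.542
gripper_force: 30.0
```

>>> drive_tool(rows=[[30,0,0,-3,0,0,0],[30,0,0,-2,0,0,0],[30,0,0,0,0,0,0]])

```text
time_s: 10.15
tcp_pos: [0.6306, -0.0698, 0.0864]
ee_rot: [[0.739, -0.674, 0.002], [-0.674, -0.739, -0.001], [0.002, -0.001, -1.0]]
wrist_force: [-5.4, 1.8, 15.1]
gripper_width: 0.542
gripper_force: 30.0
```

>>> drive_tool(rows=[[75,0,0,1,0,0,0],[75,0,0,0,0,0,0],[75,0,0,0,0,0,0],[75,0,0,40,0,0,0],[75,0,0,41,0,0,0]])

```text
time_s: 10.57
tcp_pos: [0.6279, -0.07, 0.1616]
ee_rot: [[0.738, -0.675, -0.009], [-0.675, -0.738, -0.001], [-0.006, 0.007, -1.0]]
wrist_force: [1.7, 0.0, -0.1]
gripper_width: 0.736
gripper_force: 0.0
```

>>> drive_tool(rows=[[75,-4,20,30,0,0,0],[75,-8,40,0,0,0,0],[75,-8,40,0,0,0,0],[75,-8,40,0,0,0,0],[75,-8,40,0,0,0,0]])

```text
time_s: 10.98
tcp_pos: [0.5934, 0.1116, 0.1942]
ee_rot: [[0.737, -0.675, -0.0], [-0.675, -0.737, 0.0], [-0.0, 0.0, -1.0]]
wrist_force: [1.5, 0.4, -0.1]
gripper_width: 0.753
gripper_force: 0.0
```

>>> drive_tool(rows=[[75,-8,40,0,0,0,0],[75,-8,40,0,0,0,0],[75,-8,40,0,0,0,0],[75,-8,40,0,0,0,0],[75,-8,40,0,0,0,0]])

```text
time_s: 11.4
tcp_pos: [0.5532, 0.312, 0.1939]
ee_rot: [[0.738, -0.675, -0.0], [-0.675, -0.738, -0.0], [-0.0, 0.001, -1.0]]
wrist_force: [0.6, 0.6, 0.4]
gripper_width: 0.753
gripper_force: 0.0
```

```bash
python3 cups.py
```

```text
top 0.97 [153. 326.] z 0.045 [0.335 0.366 0.041] [0.335 0.366 0.04 ] [157.  98. 102.]
top 0.91 [352. 257.] z 0.093 [ 0.486 -0.071  0.09 ] [ 0.486 -0.071  0.088] [211. 153. 106.]
top 0.86 [344. 196.] z 0.093 [ 0.631 -0.068  0.09 ] [ 0.632 -0.067  0.088] [206. 152. 106.]
top 0.84 [119. 255.] z 0.045 [0.492 0.449 0.041] [0.493 0.449 0.04 ] [152.  96. 101.]
scene 0.83 [504. 354.] z 0.043 [0.493 0.449 0.041] [0.493 0.449 0.04 ] [146.  91. 113.]
scene 0.79 [310. 238.] z 0.091 [ 0.485 -0.07   0.088] [ 0.485 -0.07   0.088] [192. 146. 107.]
scene 0.76 [274. 273.] z 0.091 [ 0.63  -0.066  0.088] [ 0.631 -0.065  0.088] [196. 148. 106.]
scene 0.74 [182. 260.] z 0.033 [ 0.699 -0.319  0.029] [ 0.703 -0.312  0.04 ] [221. 198.  99.]
scene 0.69 [502. 286.] z 0.046 [0.331 0.37  0.041] [0.344 0.368 0.04 ] [162. 103. 120.]
scene 0.62 [436. 343.] z 0.043 [0.552 0.32  0.04 ] [0.553 0.32  0.04 ] [194. 147. 105.]
[0.55334205 0.31132686 0.19344306]
```

Cup C is still at (0.552, 0.320); the other two stand well on their pads.

>>> drive_tool(rows=[[75,0,8,-20,0,0,0],[75,0,0,-40,0,0,0],[75,0,0,-40,0,0,0],[75,0,0,-40,0,0,0],[75,0,0,-20,0,0,0]])

```text
time_s: 12.02
tcp_pos: [0.5518, 0.3144, 0.0292]
ee_rot: [[0.736, -0.677, -0.007], [-0.677, -0.736, -0.005], [-0.002, 0.008, -1.0]]
wrist_force: [-0.8, -1.5, -1.9]
gripper_width: 0.748
gripper_force: 0.0
```

>>> drive_tool(rows=[[75,0,0,0,0,0,0],[75,0,0,0,0,0,0],[30,0,0,0,0,0,0],[30,0,0,0,0,0,0],[30,0,0,0,0,0,0]])

```text
time_s: 12.43
tcp_pos: [0.5551, 0.3188, 0.0368]
ee_rot: [[0.738, -0.675, 0.003], [-0.675, -0.738, 0.003], [0.0, -0.004, -1.0]]
wrist_force: [-0.9, -0.6, 1.5]
gripper_width: 0.604
gripper_force: 0.3
```

>>> drive_tool(rows=[[30,0,0,0,0,0,0],[30,0,0,25,0,0,0],[30,0,0,41,0,0,0],[30,0,0,41,0,0,0],[30,4,-25,30,0,0,0]])

```text
time_s: 12.85
tcp_pos: [0.5591, 0.2967, 0.1759]
ee_rot: [[0.741, -0.671, 0.006], [-0.671, -0.741, 0.004], [0.002, -0.007, -1.0]]
wrist_force: [1.0, -1.0, 0.2]
gripper_width: 0.545
gripper_force: 30.0
```

>>> drive_tool(rows=[[30,6,-40,20,0.0,0,0],[30,6,-40,0,0,0,0],[30,6,-40,0,0,0,0],[30,6,-40,0,0,0,0],[30,6,-40,0,0,0,0]])

```text
time_s: 13.27
tcp_pos: [0.5874, 0.0946, 0.1911]
ee_rot: [[0.738, -0.674, 0.002], [-0.674, -0.738, 0.001], [0.001, -0.002, -1.0]]
wrist_force: [0.7, 0.2, -0.9]
gripper_width: 0.544
gripper_force: 30.0
```

>>> drive_tool(rows=[[30,5,-38,0,0,0,0],[30,5,-38,-10,0,0,0],[30,0,0,-40,0,0,0],[30,0,0,-36,0,0,0],[30,0,0,0,0,0,0]])

```text
time_s: 13.68
tcp_pos: [0.5924, 0.0184, 0.0975]
ee_rot: [[0.735, -0.678, -0.014], [-0.678, -0.735, -0.002], [-0.009, 0.01, -1.0]]
wrist_force: [-1.3, 0.0, -1.5]
gripper_width: 0.539
gripper_force: 30.0
```

>>> drive_tool(rows=[[30,0,0,-5,0,0,0],[30,0,0,0,0,0,0],[30,0,0,0,0,0,0]])

```text
time_s: 13.93
tcp_pos: [0.5992, 0.0211, 0.1013]
ee_rot: [[0.739, -0.674, 0.004], [-0.674, -0.739, 0.001], [0.003, -0.003, -1.0]]
wrist_force: [1.0, -0.2, 0.1]
gripper_width: 0.547
gripper_force: 30.0
```

>>> drive_tool(rows=[[30,-1,-5,-7,0,0,0],[30,0,0,-5,0,0,0],[30,0,0,-2,0,0,0],[30,0,0,0,0,0,0]])

```text
time_s: 14.27
tcp_pos: [0.5963, 0.0152, 0.0846]
ee_rot: [[0.738, -0.675, -0.0], [-0.675, -0.738, -0.0], [-0.0, 0.0, -1.0]]
wrist_force: [0.6, 0.5, -0.2]
gripper_width: 0.542
gripper_force: 30.0
```

>>> drive_tool(rows=[[30,0,0,-2,0,0,0],[30,0,0,-1,0,0,0],[30,0,0,0,0,0,0]])

```text
time_s: 14.52
tcp_pos: [0.5975, 0.0149, 0.0843]
ee_rot: [[0.739, -0.674, 0.002], [-0.674, -0.739, -0.001], [0.002, -0.001, -1.0]]
wrist_force: [-2.8, -2.1, 8.3]
gripper_width: 0.547
gripper_force: 30.0
```

>>> drive_tool(rows=[[75,0,0,0,0,0,0],[75,0,0,0,0,0,0],[75,0,0,0,0,0,0],[75,0,0,40,0,0,0],[75,0,0,41,0,0,0]])

```text
time_s: 14.93
tcp_pos: [0.5946, 0.0148, 0.1605]
ee_rot: [[0.738, -0.675, -0.008], [-0.675, -0.738, -0.002], [-0.005, 0.007, -1.0]]
wrist_force: [2.2, -0.0, 0.3]
gripper_width: 0.738
gripper_force: 0.0
```

>>> drive_tool(rows=[[75,-15,-15,35,0,0,0],[75,-20,-25,25,0,0,0],[75,-25,-30,10,0,0,0],[75,-25,-30,0,0,0,0],[75,-20,-25,0,0,0,0]])

```text
time_s: 15.35
tcp_pos: [0.4901, -0.1109, 0.2338]
ee_rot: [[0.738, -0.675, 0.002], [-0.675, -0.738, 0.0], [0.001, -0.001, -1.0]]
wrist_force: [-0.5, -1.0, 0.6]
gripper_width: 0.753
gripper_force: 0.0
```

```bash
python3 cups.py; python3 - <<'E'
from m import *
c=wrist();save(c,"w1.png");report(c,200)
for l in("pin","catch_knob","notch"):
    for q in search_frame(l,c): print(l,q["p"],q["xy"],px2w(c,*q["xy"]))
E
```

```text
top 0.95 [306. 207.] z 0.094 [0.597 0.019 0.089] [0.598 0.018 0.088] [218. 162. 111.]
top 0.95 [344. 197.] z 0.093 [ 0.631 -0.068  0.09 ] [ 0.631 -0.067  0.088] [215. 159. 109.]
top 0.88 [155. 325.] z 0.045 [0.334 0.366 0.041] [0.335 0.367 0.04 ] [162. 101. 107.]
top 0.66 [118. 256.] z 0.045 [0.493 0.448 0.041] [0.493 0.449 0.04 ] [162. 102. 107.]
scene 0.91 [313. 280.] z 0.091 [0.595 0.018 0.088] [0.596 0.019 0.088] [194. 148. 108.]
scene 0.85 [505. 354.] z 0.043 [0.491 0.449 0.041] [0.491 0.449 0.04 ] [144.  90. 114.]
scene 0.82 [314. 235.] z 0.091 [ 0.484 -0.07   0.088] [ 0.484 -0.07   0.088] [189. 145. 106.]
scene 0.75 [500. 289.] z 0.043 [0.335 0.366 0.04 ] [0.333 0.366 0.04 ] [140.  87. 112.]
scene 0.66 [276. 273.] z 0.091 [ 0.63  -0.068  0.088] [ 0.63  -0.067  0.088] [196. 149. 108.]
[ 0.49126293 -0.11032404  0.23307521]
pad 734 [178. 113.] plane [ 0.6266 -0.0859  0.048 ] cloudmed [ 0.6259 -0.0901  0.0494]
pad 4330 [280. 145.] plane [ 0.5573 -0.1269  0.048 ] cloudmed [ 0.5572 -0.127   0.0493]
pad 719 [120. 206.] plane [0.6098 0.0015 0.048 ] cloudmed [ 0.614  -0.0014  0.0494]
pad 735 [307. 242.] plane [ 0.486  -0.0893  0.048 ] cloudmed [ 0.4881 -0.0928  0.0494]
red 3762 [404. 166.] plane [ 0.4886 -0.1828  0.098 ] cloudmed [ 0.4896 -0.1834  0.0986]
tall 608 [427. 248.] plane [ 0.4493 -0.1578  0.138 ] cloudmed [ 0.4488 -0.1578  0.1379]
tall 116939 [319. 383.] plane [ 0.4257 -0.0486  0.138 ] cloudmed [ 0.5099 -0.1283  0.312 ]
yel 2750 [300.  28.] plane [ 0.6046 -0.1936  0.06  ] cloudmed [ 0.6013 -0.1908  0.0605]
pin 0.68 [385.6, 188.9] [ 0.47976899 -0.16453886  0.06960574]
pin 0.5 [228.1, 175.3] [ 0.56786318 -0.08046736  0.04866526]
catch_knob 0.82 [405.9, 180.0] [ 0.48073877 -0.17761614  0.09861778]
notch 0.58 [242.3, 166.9] [ 0.56489777 -0.09339037  0.0487165 ]
notch 0.56 [227.5, 179.8] [ 0.56572213 -0.07756315  0.04857354]
```

View pics/w1.png

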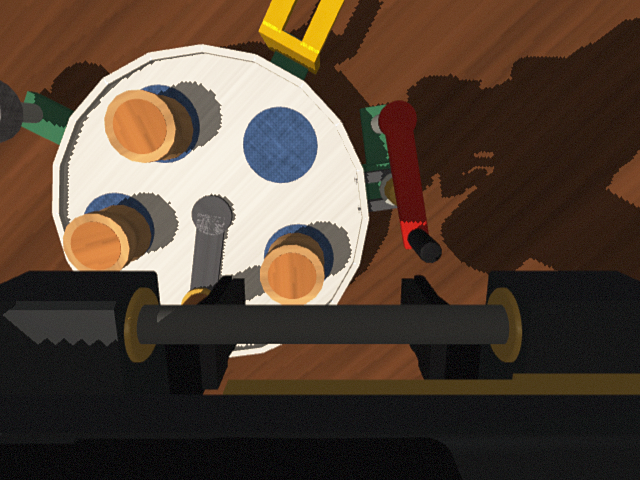

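>>> drive_tool(rows=[[27,-20,-23,0,0,0,0],[27,-21,-23,0,0,0,0],[27,0,0,-25,0,0,0],[27,0,0,-25,0,0,0],[27,0,0,0,0,0,0]])

```text
time_s: 16.17
tcp_pos: [0.4477, -0.1551, 0.1786]
ee_rot: [[0.737, -0.675, -0.01], [-0.676, -0.737, 0.002], [-0.008, 0.005, -1.0]]
wrist_force: [-0.7, -0.0, -0.5]
gripper_width: 0.453
gripper_force: 0.0
```

>>> drive_tool(rows=[[27,0,0,0,0,0,0],[27,0,0,0,0,0,0]])

```text
time_s: 16.33
tcp_pos: [0.452, -0.1555, 0.1838]
ee_rot: [[0.739, -0.674, 0.001], [-0.674, -0.739, -0.001], [0.001, -0.0, -1.0]]
wrist_force: [0.1, 0.4, 0.2]
gripper_width: 0.318
gripper_force: 0.0
```

>>> drive_tool(rows=[[27,-3,-1,0,0,0,0],[27,0,0,-20,0,0,0],[27,0,0,-20,0,0,0],[27,0,0,-14,0,0,0],[27,0,0,0,0,0,0]])

```text
time_s: 16.75
tcp_pos: [0.4463, -0.1564, 0.1274]
ee_rot: [[0.738, -0.675, -0.004], [-0.675, -0.738, 0.001], [-0.003, 0.002, -1.0]]
wrist_force: [0.6, -0.1, 1.1]
gripper_width: 0.27
gripper_force: 0.0
```

>>> drive_tool(rows=[[27,0,0,0,0,0,0],[27,0,0,0,0,0,0]])

```text
time_s: 16.92
tcp_pos: [0.4488, -0.1568, 0.1304]
ee_rot: [[0.738, -0.674, 0.003], [-0.674, -0.738, -0.0], [0.002, -0.002, -1.0]]
wrist_force: [0.4, -0.2, 0.4]
gripper_width: 0.273
gripper_force: 0.0
```

>>> drive_tool(rows=[[27,-7.4,-15,0,0,0,0.07],[27,-4,-16.3,0,0,0,0.07],[27,-0.6,-16.7,0,0,0,0.07],[27,2.9,-16.5,0,0,0,0.07],[27,0,0,0,0,0,0]])

```text
time_s: 17.33
tcp_pos: [0.44, -0.2232, 0.1306]
ee_rot: [[0.896, -0.445, 0.004], [-0.445, -0.896, -0.001], [0.004, -0.001, -1.0]]
wrist_force: [0.7, -0.2, -0.1]
gripper_width: 0.269
gripper_force: 0.0
```

>>> drive_tool(rows=[[27,6.3,-15.5,0,0,0,0.08],[27,9.3,-13.8,0,0,0,0.08],[27,12,-11.6,0,0,0,0.08],[27,14.2,-8.9,0,0,0,0.08],[27,10.4,-4.2,0,0,0,0.07]])

```text
time_s: 17.75
tcp_pos: [0.4922, -0.2759, 0.1301]
ee_rot: [[0.998, -0.069, 0.002], [-0.069, -0.998, -0.001], [0.003, 0.001, -1.0]]
wrist_force: [0.0, 0.3, 0.1]
gripper_width: 0.271
gripper_force: 0.0
```

```bash
python3 - <<'E'
from m import *
print(sense()["tcp_pos"],sense()["wrist_force"],sense()["joints"].round())
c=capture("scene");report(c)
cv2.imwrite("pics/s2.png",cv2.resize(c["frame"][140:340,180:420],(720,600))[:,:,::-1])
E
```

```text
[ 0.4922147  -0.27591764  0.13011621] [0.00930047 0.32293266 0.0688148 ] [-13.  22. -17.   0. -51.  99.]
pad 283 [275. 251.] plane [ 0.5553 -0.1272  0.048 ] cloudmed [ 0.5559 -0.1265  0.049 ]
pad 71 [307. 291.] plane [0.6137 0.0133 0.048 ] cloudmed [0.6159 0.0114 0.0491]
red 104 [260. 213.] plane [ 0.5089 -0.208   0.098 ] cloudmed [ 0.5082 -0.2065  0.0977]
tall 13061 [279.  93.] plane [ 0.0678 -0.4952  0.138 ] cloudmed [ 0.5059 -0.1137  0.4564]
tall 126 [333. 240.] plane [0.5169 0.019  0.138 ] cloudmed [0.5136 0.0164 0.1353]
```

View pics/s2.png

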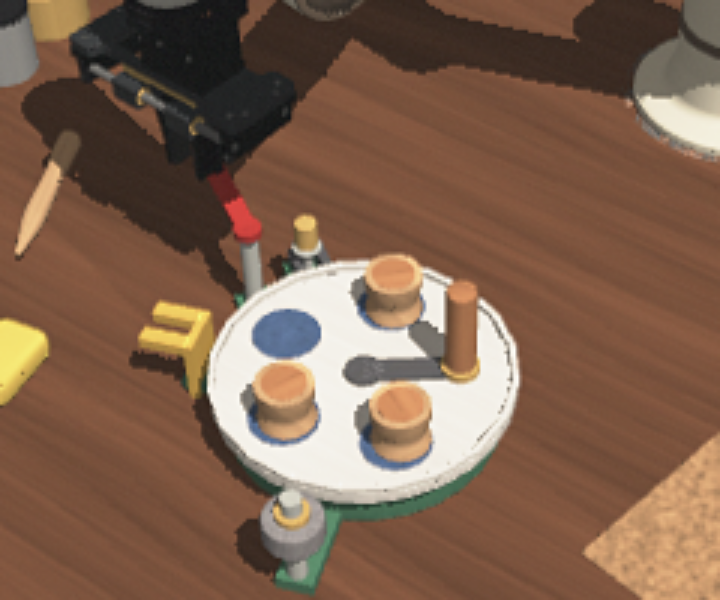

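>>> drive_tool(rows=[[27,0,0,25,0,0,0],[27,0,0,35,0,0,0],[50,0,5,35,0,0,-0.1],[50,-10,20,15,0,0,-0.1],[50,-20,30,0,0,0,-0.1]])

```text
time_s: 18.22
tcp_pos: [0.4642, -0.2211, 0.244]
ee_rot: [[0.929, -0.37, 0.011], [-0.37, -0.929, -0.004], [0.012, -0.001, -1.0]]
wrist_force: [0.7, 1.7, 0.4]
gripper_width: 0.415
gripper_force: 0.0
```

>>> drive_tool(rows=[[50,-20,30,0,0,0,-0.1],[50,-20,30,0,0,0,-0.1],[50,0,10,0,0,0,0],[50,0,0,0,0,0,0],[50,0,0,0,0,0,0]])

```text
time_s: 18.63
tcp_pos: [0.421, -0.1497, 0.24]
ee_rot: [[0.842, -0.539, 0.003], [-0.539, -0.842, -0.0], [0.002, -0.001, -1.0]]
wrist_force: [-0.1, 0.1, 0.2]
gripper_width: 0.499
gripper_force: 0.0
```

```bash
cat > pin.py <<'E'
from m import *
import sys
c=wrist();save(c,sys.argv[1]);report(c,200);W=cloud(c);h=cv2.cvtColor(c["frame"],cv2.COLOR_RGB2HSV).astype(int)
for l in("pin","notch"):
    for q in masks_of(l,c):
        P=W[q["region"]];print(l,round(q["p"],2),np.round(q["xy"]),q["region"].sum(),np.round(np.nanmedian(P,0),4),np.nanpercentile(P[:,2],[5,95]).round(4))
m=(W[...,2]>.078)&(W[...,2]<.1)&(np.hypot(W[...,0]-.4746,W[...,1]+.1735)<.022)
P=W[m];print("head",m.sum(),np.median(P,0).round(4),(P.min(0)/2+P.max(0)/2).round(4))
s=sense();print(s["tcp_pos"],s["ee_rot"][:,0])
E
python3 pin.py w2.png
```

```text
pad 822 [101.  38.] plane [ 0.6259 -0.0848  0.048 ] cloudmed [ 0.6236 -0.0901  0.0493]
pad 4586 [201.  88.] plane [ 0.5575 -0.1268  0.048 ] cloudmed [ 0.5572 -0.127   0.0493]
pad 728 [ 33. 122.] plane [ 6.085e-01 -5.000e-04  4.800e-02] cloudmed [ 0.6118 -0.0031  0.0494]
pad 819 [220. 198.] plane [ 0.4806 -0.089   0.048 ] cloudmed [ 0.4797 -0.092   0.0494]
red 4263 [358.  74.] plane [ 0.4973 -0.2265  0.098 ] cloudmed [ 0.4976 -0.2259  0.0985]
tall 743 [445.  62.] plane [ 0.4735 -0.2645  0.138 ] cloudmed [ 0.4735 -0.2648  0.138 ]
tall 1951 [ 39. 265.] plane [0.506 0.005 0.138] cloudmed [0.5064 0.0065 0.1372]
tall 117545 [321. 382.] plane [ 0.3421 -0.0984  0.138 ] cloudmed [ 0.4414 -0.164   0.3191]
yel 202 [243.   5.] plane [ 0.5826 -0.1871  0.06  ] cloudmed [ 0.5837 -0.1869  0.0535]
pin 0.64 [306. 150.] 903 [ 0.4734 -0.1721  0.0871] [0.0606 0.0886]
notch 0.95 [157. 126.] 66743 [ 0.5398 -0.0861  0.0491] [0.0449 0.1049]
head 624 [ 0.473  -0.1711  0.0876] [ 0.4728 -0.1709  0.0851]
[ 0.42123792 -0.15072236  0.23898439] [ 8.40895366e-01 -5.41197593e-01  3.87394385e-04]
```

View pics/w2.png

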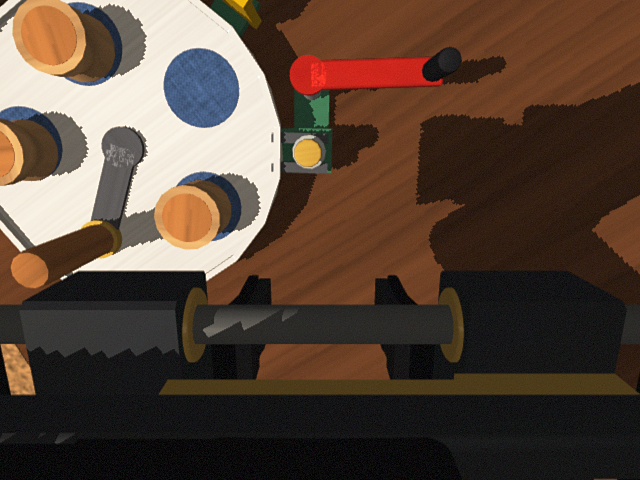

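>>> drive_tool(rows=[[50,26,-11,0,0,0,-0.08],[50,26,-11,0,0,0,-0.07],[50,0,0,-40,0,0,0],[50,0,0,-40,0,0,0],[50,0,0,-30,0,0,0]])

```text
time_s: 19.2
tcp_pos: [0.4721, -0.1732, 0.1257]
ee_rot: [[0.749, -0.662, -0.003], [-0.662, -0.749, 0.001], [-0.003, 0.001, -1.0]]
wrist_force: [-0.3, 0.8, -0.5]
gripper_width: 0.5
gripper_force: 0.0
```

>>> drive_tool(rows=[[50,0,0,0,0,0,0],[50,0,0,0,0,0,0],[50,0,0,0,0,0,0]])

```text
time_s: 19.45
tcp_pos: [0.4743, -0.1731, 0.1304]
ee_rot: [[0.751, -0.66, 0.003], [-0.66, -0.751, -0.001], [0.003, -0.001, -1.0]]
wrist_force: [1.2, -0.1, 0.9]
gripper_width: 0.502
gripper_force: 0.0
```

>>> drive_tool(rows=[[50,-0.5,0.5,-20,0,0,0],[50,0,0,-15,0,0,0],[50,0,0,-11,0,0,0],[50,0,0,0,0,0,0],[50,0,0,0,0,0,0]])

```text
time_s: 19.87
tcp_pos: [0.4736, -0.172, 0.0847]
ee_rot: [[0.752, -0.66, 0.003], [-0.66, -0.752, -0.001], [0.003, -0.002, -1.0]]
wrist_force: [-0.1, 0.4, 0.6]
gripper_width: 0.496
gripper_force: 0.0
```

>>> drive_tool(rows=[[0,0,0,0,0,0,0],[0,0,0,0,0,0,0],[0,0,0,0,0,0,0],[0,0,0,0,0,0,0],[0,0,0,0,0,0,0]])

```text
time_s: 20.28
tcp_pos: [0.4725, -0.1718, 0.0834]
ee_rot: [[0.751, -0.66, 0.001], [-0.66, -0.751, -0.0], [0.001, -0.001, -1.0]]
wrist_force: [0.9, 0.3, 1.9]
gripper_width: 0.219
gripper_force: 29.9
```

>>> drive_tool(rows=[[0,0,0,12,0,0,0],[0,0,0,20,0,0,0],[0,0,0,25,0,0,0],[0,0,0,25,0,0,0],[0,0,0,20,0,0,0]])

```text
time_s: 20.7
tcp_pos: [0.4723, -0.1718, 0.1866]
ee_rot: [[0.751, -0.66, 0.001], [-0.66, -0.751, -0.0], [0.001, -0.001, -1.0]]
wrist_force: [1.5, 0.4, -1.2]
gripper_width: 0.222
gripper_force: 29.8
```

```bash
python3 - <<'E'
from m import *
print(sense()["tcp_pos"])
for n in("top","scene"):
    c=capture(n);W=cloud(c);h=cv2.cvtColor(c["frame"],cv2.COLOR_RGB2HSV).astype(int)
    m=(h[...,0]>18)&(h[...,0]<34)&(h[...,1]>130)&(abs(W[...,0]-.605)<.07)&(abs(W[...,1]+.195)<.05)&(abs(W[...,2]-.06)<.012)
    v,u=np.nonzero(m);P=W[m];ax=np.array([.555,-.049])
    d=P[:,:2]-ax;r=np.hypot(*d.T);a=np.degrees(np.arctan2(d[:,1],d[:,0]))
    print(n,m.sum(),np.median(P,0).round(4),"r",np.percentile(r,[1,50,99]).round(4),"ang",np.percentile(a,[1,5,50,95,99]).round(1), np.degrees(np.arctan2(*(np.array([0,0])))))
    o=r>np.percentile(r,50); print("outer half mean",P[o].mean(0).round(4),"halves",[P[o&((a>np.median(a[o]))==b)].mean(0).round(4) for b in(0,1)])
    x0=u.min()-15;y0=v.min()-15
    cv2.imwrite("pics/n_%s.png"%n,cv2.resize(c["frame"][y0:y0+60,x0:x0+60],(400,400),interpolation=cv2.INTER_NEAREST)[:,:,::-1]);print(x0,y0)
a=[cv2.imread("pics/n_%s.png"%n) for n in("top","scene")];cv2.imwrite("pics/n.png",np.hstack(a))
E
```

```text
[ 0.47234216 -0.17184199  0.18656011]
top 288 [ 0.6096 -0.1951  0.0609] r [0.1378 0.1577 0.1839] ang [-76.7 -75.8 -68.3 -61.4 -60.4] 0.0
outer half mean [ 0.6171 -0.2076  0.0612] halves [array([ 0.6032, -0.2129,  0.0615]), array([ 0.6311, -0.2024,  0.0609])]
378 177
scene 261 [ 0.611  -0.196   0.0592] r [0.1373 0.158  0.1833] ang [-78.3 -77.  -67.3 -61.2 -60. ] 0.0
outer half mean [ 0.6152 -0.2082  0.0583] halves [array([ 0.6011, -0.2129,  0.0585]), array([ 0.6293, -0.2036,  0.0582])]
211 226
```

View pics/n.png

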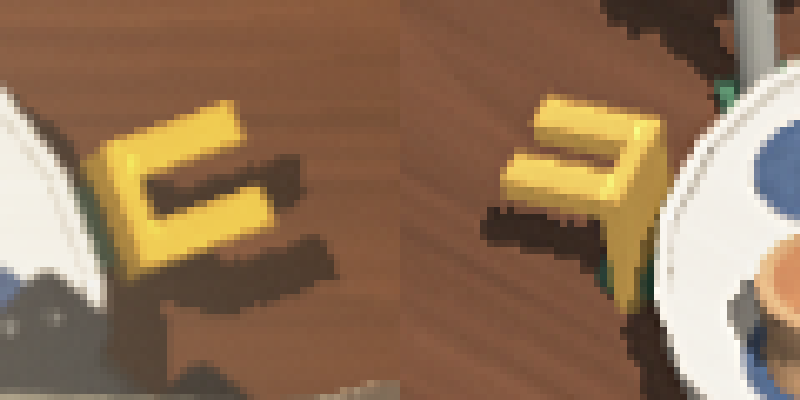

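>>> drive_tool(rows=[[0,29,6,0,0,0,0],[0,29,6,0,0,0,0],[0,29,6,0,0,0,0],[0,0,0,0,0,0,0],[0,0,0,0,0,0,0]])

```text
time_s: 21.22
tcp_pos: [0.5593, -0.1533, 0.1829]
ee_rot: [[0.752, -0.66, -0.003], [-0.66, -0.752, 0.001], [-0.003, 0.002, -1.0]]
wrist_force: [-0.6, -0.3, -0.9]
gripper_width: 0.222
gripper_force: 29.8
```

```bash
python3 - <<'E'
from m import *
print(sense()["tcp_pos"])
c=wrist();W=cloud(c);h=cv2.cvtColor(c["frame"],cv2.COLOR_RGB2HSV).astype(int)
m=(h[...,0]>18)&(h[...,0]<34)&(h[...,1]>130)&(abs(W[...,0]-.605)<.07)&(abs(W[...,1]+.195)<.05)&(abs(W[...,2]-.06)<.004)
P=W[m];d=P[:,:2]-[.555,-.049];t=np.radians(-69);e=np.array([np.cos(t),np.sin(t)]);n=np.array([-e[1],e[0]])
r=d@e;s=d@n;print(m.sum(),np.percentile(r,[1,99]).round(4),P[:,2].mean())
for a in np.arange(.150,.184,.006):
    k=np.sort(s[abs(r-a)<.003]);g=np.argmax(np.diff(k)) if len(k)>2 else 0
    if len(k)>2: print(round(a,3),len(k),k[[0,g,g+1,-1]].round(4),"slot mid",((k[g]+k[g+1])/2).round(4))
save(c,"w3.png")
E
```

```text
[ 0.55934421 -0.15326227  0.18290899]
3781 [0.1381 0.1832] 0.06070241098323479
0.15 441 [-0.0242 -0.0102  0.0056  0.0197] slot mid -0.0023
0.156 448 [-0.0244 -0.0104  0.0056  0.0196] slot mid -0.0024
0.162 453 [-0.0245 -0.0105  0.0055  0.0195] slot mid -0.0025
0.168 459 [-0.0246 -0.0105  0.0054  0.0194] slot mid -0.0026
0.174 473 [-0.0246 -0.0106  0.0053  0.0193] slot mid -0.0027
0.18 467 [-0.0247 -0.0108  0.0053  0.0193] slot mid -0.0028
```

View pics/w3.png

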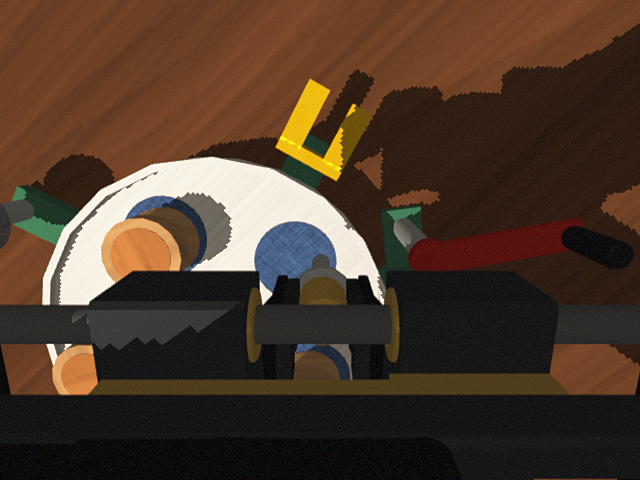

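```bash
python3 - <<'E'
from m import *
s=sense();R=np.array(s["ee_rot"]);p=s["tcp_pos"];print(p)
c=wrist();W=cloud(c);T=(W-p)@R   # tool coords
h=cv2.cvtColor(c["frame"],cv2.COLOR_RGB2HSV).astype(int)
sub=np.zeros((480,640),bool);sub[250:310,270:380]=1
for v in range(256,312,6):
    row=T[v,300:345]; 
    k=(abs(row[:,1])<.016)&(row[:,2]<.09)&(abs(row[:,0])<.03)
    print(v,k.sum(),(np.nonzero(k)[0][[0,-1]]+300 if k.any() else ''),np.nanmean(row[k],0).round(4) if k.any() else '')
print(c["cx"],c["fx"],np.array(c["T_tool_cam"]).round(4))
E
```

```text
[ 0.55832331 -0.15347625  0.18313194]
256 13 [314 326] [ 0.0041 -0.0005  0.0676]
262 18 [312 329] [ 0.0037 -0.0002  0.0582]
268 25 [310 334] [0.012  0.0007 0.0227]
274 41 [302 342] [0.0097 0.0007 0.0217]
280 45 [300 344] [0.0082 0.0007 0.0183]
286 45 [300 344] [0.0078 0.0007 0.0122]
292 45 [300 344] [0.0079 0.0007 0.0054]
298 45 [300 344] [ 0.008   0.0007 -0.0008]
304 45 [300 344] [ 0.0068  0.0007 -0.0037]
310 0  
322.5314623472046 412.7137899763461 [[ 2.000e-04 -9.693e-01 -2.457e-01  6.620e-02]
 [ 1.000e+00  3.000e-04 -3.000e-04  9.000e-04]
 [ 3.000e-04 -2.457e-01  9.693e-01 -1.439e-01]
 [ 0.000e+00  0.000e+00  0.000e+00  1.000e+00]]
```

>>> drive_tool(rows=[[0,26,-22,0,0,0,0],[0,25,-23,-10,0,0,0],[0,0,0,-10,0,0,0],[0,0,0,0,0,0,0],[0,0,0,0,0,0,0]])

```text
time_s: 21.73
tcp_pos: [0.6083, -0.1989, 0.1637]
ee_rot: [[0.751, -0.661, -0.004], [-0.661, -0.751, 0.001], [-0.003, 0.002, -1.0]]
wrist_force: [0.7, -0.4, -0.4]
gripper_width: 0.219
gripper_force: 29.8
```

>>> drive_tool(rows=[[0,0,0,0,0,0,0],[0,0,0,0,0,0,0]])

```text
time_s: 21.9
tcp_pos: [0.6097, -0.1984, 0.166]
ee_rot: [[0.752, -0.66, 0.001], [-0.66, -0.752, -0.0], [0.001, -0.001, -1.0]]
wrist_force: [-0.9, -0.5, -0.5]
gripper_width: 0.222
gripper_force: 29.8
```

>>> drive_tool(rows=[[0,0,0,-12,0,0,0],[0,0,0,-8,0,0,0],[0,0,0,-8,0,0,0],[0,0,0,-8,0,0,0],[0,0,0,-6,0,0,0]])

```text
time_s: 22.32
tcp_pos: [0.6097, -0.1985, 0.1219]
ee_rot: [[0.751, -0.66, -0.001], [-0.66, -0.751, 0.0], [-0.001, 0.0, -1.0]]
wrist_force: [0.5, -0.4, -0.5]
gripper_width: 0.22
gripper_force: 29.8
```

>>> drive_tool(rows=[[0,0,0,-8,0,0,0],[0,0,0,-8,0,0,0],[0,0,0,-6,0,0,0],[0,0,0,-4,0,0,0],[0,0,0,0,0,0,0]])

```text
time_s: 22.73
tcp_pos: [0.6095, -0.1987, 0.0955]
ee_rot: [[0.751, -0.66, -0.002], [-0.66, -0.751, 0.0], [-0.002, 0.001, -1.0]]
wrist_force: [0.1, -0.2, -1.1]
gripper_width: 0.222
gripper_force: 29.8
```

>>> drive_tool(rows=[[0,0,0,-5,0,0,0],[0,0,0,-4,0,0,0],[0,0,0,-1,0,0,0],[0,0,0,0,0,0,0]])

```text
time_s: 23.07
tcp_pos: [0.6102, -0.1988, 0.0868]
ee_rot: [[0.751, -0.66, -0.0], [-0.66, -0.751, -0.0], [0.0, 0.0, -1.0]]
wrist_force: [-0.9, -0.2, -1.3]
gripper_width: 0.223
gripper_force: 29.8
```

>>> drive_tool(rows=[[0,0,0,-2,0,0,0],[0,0,0,0,0,0,0],[0,0,0,0,0,0,0]])

```text
time_s: 23.32
tcp_pos: [0.6105, -0.1989, 0.0865]
ee_rot: [[0.752, -0.66, 0.001], [-0.66, -0.752, -0.001], [0.001, -0.0, -1.0]]
wrist_force: [-2.3, 1.2, 4.8]
gripper_width: 0.223
gripper_force: 29.8
```

Contact on the prongs; release and rise.

>>> drive_tool(rows=[[50,0,0,0,0,0,0],[50,0,0,0,0,0,0],[50,0,0,0,0,0,0],[50,0,0,0,0,0,0],[50,0,0,0,0,0,0]])

```text
time_s: 23.73
tcp_pos: [0.6101, -0.1988, 0.0846]
ee_rot: [[0.751, -0.66, -0.0], [-0.66, -0.751, 0.0], [-0.0, 0.0, -1.0]]
wrist_force: [-0.3, -0.0, -0.3]
gripper_width: 0.469
gripper_force: 0.0
```

>>> drive_tool(rows=[[50,0,0,30,0,0,0],[50,0,0,41,0,0,0],[60,0,0,41,0,0,0],[60,-15,35,10,0,0,0],[60,-15,35,0,0,0,0]])

```text
time_s: 24.15
tcp_pos: [0.5826, -0.1295, 0.2113]
ee_rot: [[0.749, -0.662, 0.01], [-0.662, -0.749, -0.001], [0.008, -0.006, -1.0]]
wrist_force: [1.7, 0.4, -1.0]
gripper_width: 0.584
gripper_force: 0.0
```

>>> drive_tool(rows=[[60,-15,35,0,0,0,0],[60,-15,35,0,0,0,0],[60,-15,35,0,0,0,0],[60,-15,30,0,0,0,0],[60,-13,6,0,0,0,0]])

```text
time_s: 24.57
tcp_pos: [0.5063, 0.0154, 0.207]
ee_rot: [[0.754, -0.657, 0.001], [-0.657, -0.754, 0.001], [0.0, -0.001, -1.0]]
wrist_force: [0.1, 0.0, 0.6]
gripper_width: 0.596
gripper_force: 0.0
```

```bash
cat > look.py <<'E'
from m import *
import sys
print(sense()["tcp_pos"],np.degrees(np.arctan2(*np.array(sense()["ee_rot"])[[1,0],0])))
for n in("top","scene"):
    c=capture(n);W=cloud(c)
    for l in("pin","cup0"):
        for q in masks_of(l,c):
            if q["region"].sum()<700: print(n,l,round(q["p"],2),np.round(q["xy"]),np.nanmedian(W[q["region"]],0).round(3),np.nanpercentile(W[q["region"]][:,2],95).round(3))
    m=(abs(W[...,0]-.55)<.25)&(abs(W[...,1]+.06)<.24)&(W[...,2]>.12)&(W[...,2]<.15)
    for A,ce,M in blobs(m,15): print("tall",A,np.median(W[M],0).round(4))
    if n=="scene": cv2.imwrite(sys.argv[1],cv2.resize(c["frame"][140:340,180:420],(720,600))[:,:,::-1])
E
python3 look.py pics/s3.png
```

```text
[0.50632952 0.0153833  0.20701229] -41.08085789678453
top pin 0.43 [405. 206.] [ 0.611 -0.195  0.088] 0.094
top cup0 0.94 [345. 196.] [ 0.629 -0.066  0.089] 0.093
top cup0 0.88 [119. 254.] [0.492 0.445 0.04 ] 0.045
top cup0 0.87 [154. 326.] [0.336 0.362 0.04 ] 0.045
top cup0 0.65 [354. 253.] [ 0.498 -0.08   0.089] 0.093
top cup0 0.51 [307. 198.] [0.61  0.017 0.089] 0.093
tall 48 [ 0.4772 -0.2638  0.1386]
scene cup0 0.85 [277. 273.] [ 0.635 -0.062  0.086] 0.091
scene cup0 0.76 [311. 236.] [ 0.49  -0.067  0.086] 0.091
scene cup0 0.72 [499. 289.] [0.341 0.366 0.038] 0.043
scene cup0 0.63 [313. 281.] [0.602 0.022 0.086] 0.091
scene cup0 0.59 [506. 354.] [0.499 0.45  0.039] 0.043
tall 43 [ 0.476  -0.2638  0.1316]
tall 115 [0.5122 0.0164 0.1355]
```

View pics/s3.png

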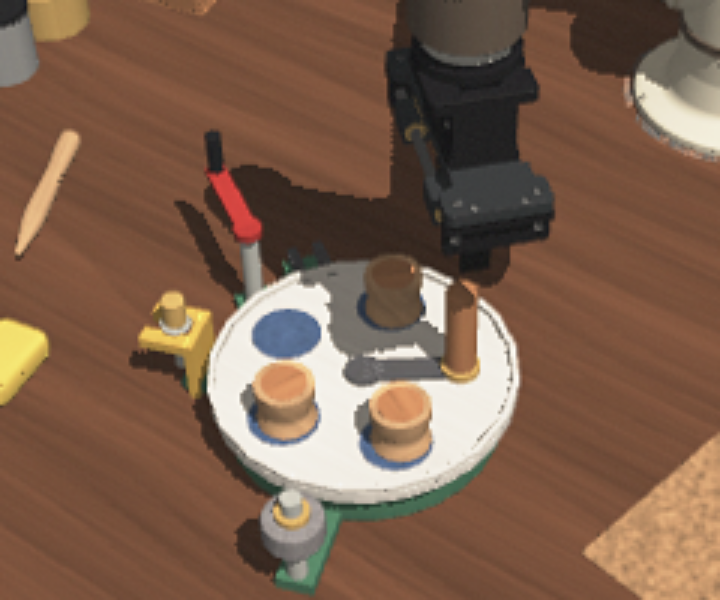

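>>> drive_tool(rows=[[60,1,-1.5,0,0,0,-0.1],[60,0,0,-30,0,0,-0.1],[60,0,0,-30,0,0,0],[60,0,0,-15,0,0,0],[40,0,0,0,0,0,0]])

```text
time_s: 25.28
tcp_pos: [0.5062, 0.0091, 0.128]
ee_rot: [[0.603, -0.798, -0.008], [-0.798, -0.603, -0.002], [-0.003, 0.008, -1.0]]
wrist_force: [-0.2, -0.5, 0.1]
gripper_width: 0.573
gripper_force: 0.0
```

>>> drive_tool(rows=[[40,0,0,0,0,0,0],[40,0,0,0,0,0,0],[40,0,0,0,0,0,0]])

```text
time_s: 25.53
tcp_pos: [0.5095, 0.0107, 0.1333]
ee_rot: [[0.605, -0.796, 0.003], [-0.796, -0.605, 0.001], [0.001, -0.003, -1.0]]
wrist_force: [0.5, -0.6, 0.5]
gripper_width: 0.426
gripper_force: 0.0
```

```bash
python3 - <<'E'
import numpy as np
th=126;st=[3]*3+[6]*22
for i,s in enumerate(st):
    a,b=np.radians(th),np.radians(th-s);print(i,[round(78*(np.cos(b)-np.cos(a)),1),round(78*(np.sin(b)-np.sin(a)),1)],end=' ');th-=s
print(th)
E
```

```text
0 [np.float64(3.4), np.float64(2.3)] 1 [np.float64(3.5), np.float64(2.1)] 2 [np.float64(3.6), np.float64(1.9)] 3 [np.float64(7.5), np.float64(3.3)] 4 [np.float64(7.8), np.float64(2.5)] 5 [np.float64(8.0), np.float64(1.7)] 6 [np.float64(8.1), np.float64(0.9)] 7 [np.float64(8.2), np.float64(0.0)] 8 [np.float64(8.1), np.float64(-0.9)] 9 [np.float64(8.0), np.float64(-1.7)] 10 [np.float64(7.8), np.float64(-2.5)] 11 [np.float64(7.5), np.float64(-3.3)] 12 [np.float64(7.1), np.float64(-4.1)] 13 [np.float64(6.6), np.float64(-4.8)] 14 [np.float64(6.1), np.float64(-5.5)] 15 [np.float64(5.5), np.float64(-6.1)] 16 [np.float64(4.8), np.float64(-6.6)] 17 [np.float64(4.1), np.float64(-7.1)] 18 [np.float64(3.3), np.float64(-7.5)] 19 [np.float64(2.5), np.float64(-7.8)] 20 [np.float64(1.7), np.float64(-8.0)] 21 [np.float64(0.9), np.float64(-8.1)] 22 [np.float64(0.0), np.float64(-8.2)] 23 [np.float64(-0.9), np.float64(-8.1)] 24 [np.float64(-1.7), np.float64(-8.0)] -15
```

>>> drive_tool(rows=[[40,2.4,3.5,-2,0,0,-0.052],[40,3.5,2.6,0,0,0,-0.052],[40,3.6,1.9,0,0,0,-0.052],[40,7.5,3.3,0,0,0,-0.105],[40,7.8,2.5,0,0,0,-0.105]])

```text
time_s: 25.95
tcp_pos: [0.5317, 0.0243, 0.1308]
ee_rot: [[0.275, -0.962, -0.002], [-0.962, -0.275, 0.0], [-0.001, 0.002, -1.0]]
wrist_force: [-4.2, 1.6, 1.4]
gripper_width: 0.399
gripper_force: 1.7
```

>>> drive_tool(rows=[[40,8,1.7,0,0,0,-0.105],[40,8.1,0.9,0,0,0,-0.105],[40,8.2,0,0,0,0,-0.105],[40,8.1,-0.9,0,0,0,-0.105],[40,8,-1.7,0,0,0,-0.105]])

```text
time_s: 26.37
tcp_pos: [0.573, 0.0254, 0.1307]
ee_rot: [[-0.244, -0.97, -0.001], [-0.97, 0.244, 0.002], [-0.001, 0.001, -1.0]]
wrist_force: [-3.3, 2.7, -0.6]
gripper_width: 0.399
gripper_force: 1.8
```

>>> drive_tool(rows=[[40,7.8,-2.5,0,0,0,-0.105],[40,7.5,-3.3,0,0,0,-0.105],[40,7.1,-4.1,0,0,0,-0.105],[40,6.6,-4.8,0,0,0,-0.105],[40,6.1,-5.5,0,0,0,-0.105]])

```text
time_s: 26.78
tcp_pos: [0.6091, 0.0055, 0.1308]
ee_rot: [[-0.697, -0.717, 0.002], [-0.717, 0.697, 0.002], [-0.003, 0.0, -1.0]]
wrist_force: [-0.9, 3.8, -1.6]
gripper_width: 0.397
gripper_force: 1.6
```

>>> drive_tool(rows=[[40,5.5,-6.1,0,0,0,-0.105],[40,4.8,-6.6,0,0,0,-0.105],[40,4.1,-7.1,0,0,0,-0.105],[40,3.3,-7.5,0,0,0,-0.105],[40,2.5,-7.8,0,0,0,-0.105]])

```text
time_s: 27.2
tcp_pos: [0.6297, -0.0299, 0.1308]
ee_rot: [[-0.962, -0.271, 0.003], [-0.271, 0.962, 0.002], [-0.003, 0.001, -1.0]]
wrist_force: [0.0, 3.3, -2.3]
gripper_width: 0.4
gripper_force: 1.5
```

>>> drive_tool(rows=[[40,1.7,-8,0,0,0,-0.105],[40,0.9,-8.1,0,0,0,-0.105],[40,0,-8.2,0,0,0,-0.105],[40,-0.9,-8.1,0,0,0,-0.105],[40,-1.7,-8,0,0,0,-0.105]])

```text
time_s: 27.62
tcp_pos: [0.6291, -0.0707, 0.1308]
ee_rot: [[-0.969, 0.248, 0.002], [0.248, 0.969, 0.001], [-0.001, 0.002, -1.0]]
wrist_force: [-1.0, 2.8, -0.5]
gripper_width: 0.399
gripper_force: 1.3
```

>>> drive_tool(rows=[[40,-1.2,-3.9,0,0,0,-0.052],[40,-1.4,-3.9,0,0,0,-0.052],[40,-1.6,-3.8,0,0,0,-0.052],[40,0,0,0,0,0,0]])

```text
time_s: 27.95
tcp_pos: [0.6254, -0.08, 0.131]
ee_rot: [[-0.92, 0.392, 0.004], [0.392, 0.92, 0.005], [-0.002, 0.006, -1.0]]
wrist_force: [0.8, 9.6, -1.6]
gripper_width: 0.402
gripper_force: 4.4
```

>>> drive_tool(rows=[[45,0.5,2,0,0,0,0],[45,0,0,0,0,0,0],[45,0,0,25,0,0,0],[45,0,0,35,0,0,0],[45,-20,0,30,0,0,0.1]])

```text
time_s: 28.37
tcp_pos: [0.6074, -0.0813, 0.2214]
ee_rot: [[-0.956, 0.295, 0.002], [0.295, 0.956, -0.002], [-0.003, -0.001, -1.0]]
wrist_force: [-0.0, -0.3, 0.6]
gripper_width: 0.448
gripper_force: 0.0
```

>>> drive_tool(rows=[[30,-35,-10,0,0,0,0.12],[30,-35,-10,0,0,0,0.12],[30,-35,-10,0,0,0,0.12],[30,-25,10,0,0,0,0.12],[30,0,0,0,0,0,0.12]])

```text
time_s: 28.78
tcp_pos: [0.4701, -0.1013, 0.2209]
ee_rot: [[-0.954, -0.299, -0.001], [-0.299, 0.954, 0.001], [0.0, 0.001, -1.0]]
wrist_force: [1.2, 1.0, -0.2]
gripper_width: 0.309
gripper_force: 0.0
```

```bash
python3 look.py pics/s4.png
```

```text
[ 0.47007743 -0.10128049  0.22091006] -162.62940103063738
top pin 0.51 [406. 204.] [ 0.612 -0.195  0.088] 0.094
top cup0 0.96 [119. 256.] [0.492 0.445 0.04 ] 0.045
top cup0 0.92 [313. 200.] [0.608 0.011 0.089] 0.093
top cup0 0.88 [153. 326.] [0.336 0.362 0.04 ] 0.045
top cup0 0.6 [369. 226.] [ 0.559 -0.121  0.089] 0.093
tall 123 [ 0.6303 -0.0754  0.1383]
tall 48 [ 0.4772 -0.2639  0.1382]
scene pin 0.45 [237. 244.] [ 0.614 -0.194  0.08 ] 0.092
scene cup0 0.98 [507. 356.] [0.499 0.45  0.039] 0.043
scene cup0 0.85 [498. 289.] [0.344 0.367 0.038] 0.043
scene cup0 0.79 [309. 237.] [ 0.492 -0.064  0.086] 0.091
scene cup0 0.6 [309. 281.] [0.613 0.015 0.087] 0.091
tall 42 [ 0.4767 -0.2639  0.1325]
tall 128 [ 0.6322 -0.0721  0.1354]
```

View pics/s4.png

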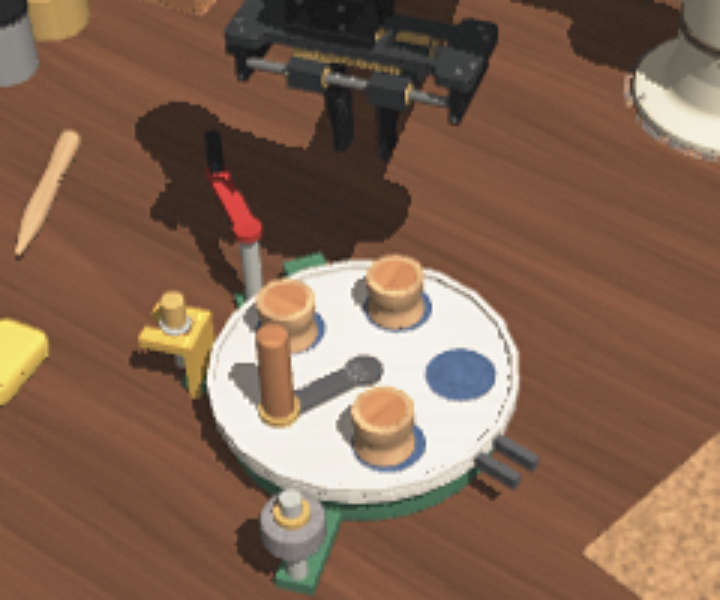

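```bash
sed -i 's/if top>.07/if top>.07/' cups.py; python3 cups.py; python3 - <<'E'
from m import *
for n in("top","scene"):
    c=capture(n);report(c)
E
```

```text
top 0.88 [315. 202.] z 0.093 [0.608 0.011 0.09 ] [0.609 0.01  0.088] [217. 164. 115.]
top 0.88 [118. 253.] z 0.045 [0.492 0.449 0.041] [0.492 0.449 0.04 ] [161. 101. 107.]
top 0.8 [156. 326.] z 0.045 [0.334 0.366 0.041] [0.335 0.366 0.04 ] [163. 102. 106.]
top 0.55 [372. 224.] z 0.094 [ 0.563 -0.123  0.09 ] [ 0.56  -0.124  0.088] [221. 165. 113.]
scene 0.96 [506. 354.] z 0.043 [0.491 0.449 0.041] [0.492 0.449 0.04 ] [144.  90. 113.]
scene 0.92 [308. 280.] z 0.091 [0.607 0.01  0.088] [0.608 0.011 0.088] [197. 149. 106.]
scene 0.91 [311. 237.] z 0.091 [ 0.485 -0.067  0.089] [ 0.484 -0.068  0.088] [196. 148. 106.]
scene 0.78 [501. 288.] z 0.043 [0.334 0.366 0.041] [0.332 0.366 0.04 ] [143.  89. 114.]
scene 0.54 [274. 244.] z 0.091 [ 0.557 -0.122  0.088] [ 0.565 -0.114  0.088] [205. 155. 111.]
[ 0.47537297 -0.10080649  0.21952539]
red 39 [430. 257.] plane [ 0.4943 -0.246   0.098 ] cloudmed [ 0.4946 -0.2452  0.0985]
red 22 [435. 264.] plane [ 0.4791 -0.2575  0.098 ] cloudmed [ 0.4796 -0.2573  0.0999]
tall 122 [352. 191.] plane [ 0.6298 -0.0746  0.138 ] cloudmed [ 0.6298 -0.0748  0.1389]
tall 18273 [307. 302.] plane [0.3965 0.0169 0.138 ] cloudmed [0.4434 0.0247 0.5627]
tall 48 [442. 265.] plane [ 0.4771 -0.2644  0.138 ] cloudmed [ 0.4772 -0.264   0.1385]
pad 301 [333. 264.] plane [0.5103 0.016  0.048 ] cloudmed [0.5113 0.0164 0.0489]
red 137 [259. 211.] plane [ 0.5043 -0.2167  0.098 ] cloudmed [ 0.5049 -0.2144  0.0981]
tall 14380 [338.  87.] plane [-0.0654 -0.3622  0.138 ] cloudmed [ 0.4874 -0.0221  0.5208]
tall 44 [251. 188.] plane [ 0.4825 -0.2584  0.138 ] cloudmed [ 0.4771 -0.2648  0.1317]
tall 132 [270. 254.] plane [ 0.6355 -0.0693  0.138 ] cloudmed [ 0.6325 -0.0715  0.1356]
```

>>> drive_tool(rows=[[27,0,-33,0,0,0,0.09],[27,0,-40,0,0,0,0.09],[27,1,-40,0,0,0,0.09],[27,1,-40,0,0,0,0.09],[27,0,-10,-30,0,0,0]])

```text
time_s: 29.8
tcp_pos: [0.481, -0.2696, 0.1949]
ee_rot: [[-0.79, -0.613, 0.012], [-0.613, 0.79, -0.006], [-0.006, -0.013, -1.0]]
wrist_force: [1.7, -0.4, 0.2]
gripper_width: 0.267
gripper_force: 0.0
```

>>> drive_tool(rows=[[27,0,0,0,0,0,0],[27,0,0,0,0,0,0],[27,0,0,0,0,0,0]])

```text
time_s: 30.05
tcp_pos: [0.4773, -0.2636, 0.1903]
ee_rot: [[-0.791, -0.612, 0.0], [-0.612, 0.791, -0.001], [0.0, -0.001, -1.0]]
wrist_force: [-0.8, -0.5, 0.5]
gripper_width: 0.27
gripper_force: 0.0
```

>>> drive_tool(rows=[[27,0,0,-15,0,0,0],[27,0,0,-15,0,0,0],[27,0,0,-15,0,0,0],[27,0,0,-14,0,0,0],[27,0,0,0,0,0,0]])

```text
time_s: 30.47
tcp_pos: [0.4763, -0.2622, 0.1297]
ee_rot: [[-0.79, -0.613, -0.003], [-0.613, 0.79, 0.001], [0.001, 0.003, -1.0]]
wrist_force: [-0.5, 0.6, -0.9]
gripper_width: 0.268
gripper_force: 0.0
```

>>> drive_tool(rows=[[27,0,0,0,0,0,0],[27,0,0,0,0,0,0]])

```text
time_s: 30.63
tcp_pos: [0.4782, -0.2635, 0.1326]
ee_rot: [[-0.79, -0.614, 0.003], [-0.614, 0.79, -0.001], [-0.002, -0.003, -1.0]]
wrist_force: [0.2, -0.8, -0.1]
gripper_width: 0.269
gripper_force: 0.0
```

```bash
python3 - <<'E'
import numpy as np
th=238.5
for i in range(10):
    s=9.5 if i<9 else 5
    a,b=np.radians(th),np.radians(th-s);print(i,th-s,round(float(80*(np.cos(b)-np.cos(a))),1),round(float(80*(np.sin(b)-np.sin(a))),1));th-=s
E
```

```text
0 229.0 -10.7 7.8
1 219.5 -9.2 9.5
2 210.0 -7.6 10.9
3 200.5 -5.7 12.0
4 191.0 -3.6 12.8
5 181.5 -1.4 13.2
6 172.0 0.8 13.2
7 162.5 2.9 12.9
8 153.0 5.0 12.3
9 148.0 3.4 6.1
```

>>> drive_tool(rows=[[27,-10.7,7.8,0,0,0,-0.09],[27,-9.2,9.5,0,0,0,-0.09],[27,-7.6,10.9,0,0,0,-0.09],[27,-5.7,12,0,0,0,-0.09],[27,-3.6,12.8,0,0,0,-0.09]])

```text
time_s: 31.05
tcp_pos: [0.4403, -0.2106, 0.1326]
ee_rot: [[-0.979, -0.203, 0.003], [-0.203, 0.979, -0.001], [-0.002, -0.001, -1.0]]
wrist_force: [-0.7, -1.5, -0.2]
gripper_width: 0.27
gripper_force: 0.5
```

>>> drive_tool(rows=[[27,-1.4,13.2,0,0,0,-0.09],[27,0.8,13.2,0,0,0,-0.09],[27,2.9,12.9,0,0,0,-0.09],[27,5,12.3,0,0,0,-0.09],[27,2,3.5,0,0,0,-0.09]])

```text
time_s: 31.47
tcp_pos: [0.4508, -0.1545, 0.1326]
ee_rot: [[-0.97, 0.241, 0.004], [0.241, 0.97, -0.0], [-0.004, 0.0, -1.0]]
wrist_force: [-0.2, -1.1, 0.2]
gripper_width: 0.271
gripper_force: 0.4
```

>>> drive_tool(rows=[[27,1.4,2.6,0,0,0,-0.05],[27,0,0,0,0,0,0]])

```text
time_s: 31.63
tcp_pos: [0.4523, -0.1525, 0.1325]
ee_rot: [[-0.958, 0.286, 0.004], [0.286, 0.958, -0.0], [-0.004, 0.001, -1.0]]
wrist_force: [0.0, 0.2, -0.1]
gripper_width: 0.268
gripper_force: 0.0
```

>>> drive_tool(rows=[[27,2,2.8,0,0,0,0],[27,2,2.8,0,0,0,0],[27,0,0,0,0,0,0]])

```text
time_s: 31.88
tcp_pos: [0.4535, -0.1497, 0.1319]
ee_rot: [[-0.959, 0.284, -0.004], [0.284, 0.959, -0.004], [0.003, -0.005, -1.0]]
wrist_force: [-3.1, -10.6, 5.7]
gripper_width: 0.27
gripper_force: 5.8
```

Stop reached (11 N). Back off slightly, rise and check.

>>> drive_tool(rows=[[27,-1.8,-2.5,0,0,0,0],[27,-1,-2,0,0,0,0],[27,0,0,20,0,0,0],[27,0,0,35,0,0,0],[27,0,0,40,0,0,0]])

```text
time_s: 32.3
tcp_pos: [0.4508, -0.1518, 0.2255]
ee_rot: [[-0.958, 0.287, -0.005], [0.287, 0.958, 0.001], [0.005, -0.001, -1.0]]
wrist_force: [1.0, -0.0, 0.6]
gripper_width: 0.272
gripper_force: 0.0
```

>>> drive_tool(rows=[[27,-20,25,20,0,0,0],[27,-20,30,0,0,0,0],[27,-10,35,0,0,0,0],[27,0,30,0,0,0,0],[27,0,0,0,0,0,0]])

```text
time_s: 32.72
tcp_pos: [0.4019, -0.0286, 0.2468]
ee_rot: [[-0.959, 0.282, 0.003], [0.282, 0.959, 0.002], [-0.002, 0.003, -1.0]]
wrist_force: [-0.8, 0.2, 0.3]
gripper_width: 0.271
gripper_force: 0.0
```

```bash
python3 look.py pics/s5.png; python3 - <<'E'
from m import *
report(capture("scene"))
E
```

```text
[ 0.4018906  -0.02858544  0.24679206] 163.63732180703974
top cup0 0.96 [373. 227.] [ 0.559 -0.123  0.089] 0.093
top cup0 0.92 [154. 325.] [0.336 0.363 0.04 ] 0.045
top cup0 0.91 [121. 253.] [0.492 0.444 0.04 ] 0.045
top cup0 0.7 [313. 202.] [0.607 0.011 0.089] 0.093
top cup0 0.63 [345. 259.] [ 0.486 -0.067  0.089] 0.093
tall 124 [ 0.63   -0.0747  0.1383]
tall 40 [ 0.4518 -0.1526  0.1393]
scene cup0 0.97 [310. 236.] [ 0.491 -0.063  0.085] 0.091
scene cup0 0.64 [308. 279.] [0.613 0.014 0.086] 0.091
scene cup0 0.61 [276. 243.] [ 0.56  -0.115  0.087] 0.091
scene cup0 0.6 [504. 352.] [0.5   0.45  0.039] 0.043
scene cup0 0.57 [497. 288.] [0.343 0.366 0.038] 0.044
tall 45 [ 0.4522 -0.1515  0.1333]
tall 127 [ 0.6325 -0.0724  0.1361]
pad 302 [333. 264.] plane [0.5105 0.0161 0.048 ] cloudmed [0.5115 0.017  0.0487]
red 205 [275. 213.] plane [ 0.4882 -0.1776  0.098 ] cloudmed [ 0.4888 -0.1775  0.0979]
tall 12620 [378.  77.] plane [-0.1962 -0.2903  0.138 ] cloudmed [0.4085 0.0146 0.5311]
tall 49 [292. 199.] plane [ 0.4572 -0.1468  0.138 ] cloudmed [ 0.451  -0.1521  0.1312]
tall 133 [270. 254.] plane [ 0.6354 -0.0691  0.138 ] cloudmed [ 0.6323 -0.0715  0.1356]
```

View pics/s5.png

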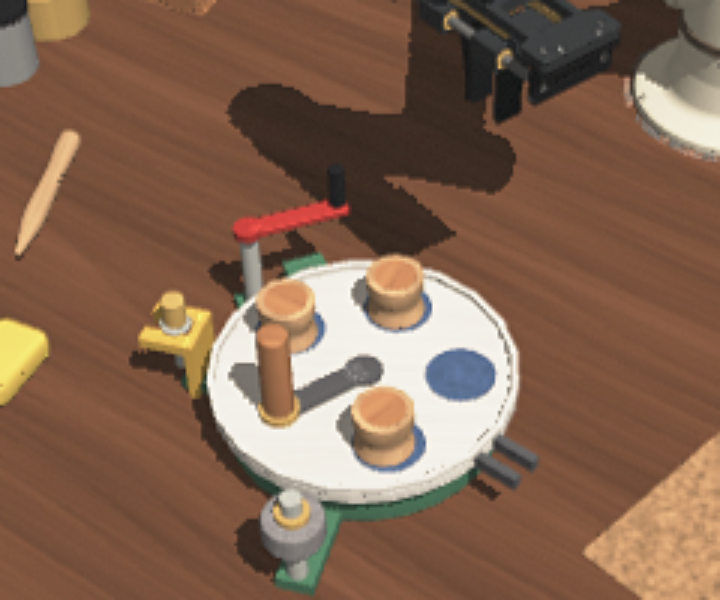

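```bash
python3 -c "
from station import *
print(finish_job())"
```

```text
the job is handed in; nothing more can be done
None
```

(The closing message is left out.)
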